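# Fish the dropped eye plates from under the clamp guard and cover them in the tub

## Task

Two or three aluminium eye plates have dropped under the yellow clamp guard where no hand gets to them: draw every one right out with the hooked rod, then stand the hook back upright in its place along the black rubber mat. Lay all the plates in the round steel tub and set the loose lid on it, fully seated and level, so that no weld spatter gets in. Leave the brush, the magnetic square and the tube offcut lying around the job where they are.

Things in the scene. Friction and masses are not known exactly. Their poses are not given: they have to be found in the camera images.
- guard: fixed yellow tunnel guard on the robot's left, over the plunger of a lying air clamp. Origin: middle of its open mouth, on the table; x points horizontally into the guard (about world +y), y across the mouth, z up. 270 mm deep, 320 mm wide outside, 300 inside; free height 90 mm (80 at the side rails). The side walls have kick strips 30 mm high. No gripper can get in as far as the plates
- guard_roof (a point): top of the guard's roof at its middle, 104 mm above the table: a grille of 6 mm bars 40 mm apart that run along the guard's x, with a cross bar over the mouth and one at the rear
- guard_back (a point): where the guard's floor ends, 233 mm inside the mouth: a steel strip 20 mm high. The clamp's rubber plunger begins 236 mm in, 28 to 68 mm up; its cylinder lies behind, up to 116 mm high
- plate1_mid (a point): centre of eye plate 1 (half-way up): bare aluminium, 92 x 52 x 12 mm, 0.13 kg, with a 32 mm round through bore off-centre. x runs along its length towards the bore end, y across, z up. Starts flat on the table under the guard, centre 115 to 165 mm inside the mouth, bore end towards the mouth within about 25 degrees. Two or three of the plates are present
- plate1_bore (a point): centre of the bore of eye plate 1, 20 mm along x from its centre, half-way up
- plate2_mid (a point): centre of eye plate 2 (half-way up): bare aluminium, 92 x 52 x 12 mm, 0.13 kg, with a 32 mm round through bore off-centre. x runs along its length towards the bore end, y across, z up. Starts flat on the table under the guard, centre 115 to 165 mm inside the mouth, bore end towards the mouth within about 25 degrees. Two or three of the plates are present
- plate2_bore (a point): centre of the bore of eye plate 2, 20 mm along x from its centre, half-way up
- plate3_mid (a point): centre of eye plate 3 (half-way up): bare aluminium, 92 x 52 x 12 mm, 0.13 kg, with a 32 mm round through bore off-centre. x runs along its length towards the bore end, y across, z up. Starts flat on the table under the guard, centre 115 to 165 mm inside the mouth, bore end towards the mouth within about 25 degrees. Two or three of the plates are present
- plate3_bore (a point): centre of the bore of eye plate 3, 20 mm along x from its centre, half-way up
- hook_grip (a point): grip of the hooked rod (0.4 kg, centre of mass 7 mm ahead of this point): middle of its black grip bar, 24 mm wide, 20 mm high, from 80 mm behind this point to 30 mm ahead, 40 mm above the hook's underside. x points along the rod towards the tip, z up. An 8 mm steel rod runs level from the bar, its axis 44 mm above the underside, to 250 mm ahead, and there turns straight down
- hook_foot (a point): underside of the hook, straight below the grip: a flat steel foot as long as the grip bar, 36 mm wide and 8 mm thick, joined to it by two end posts (free gap 22 mm); on foot and tip the hook stands upright by itself. It starts standing on the mat
- hook_tip (a point): lowest point of the hook's down-turned end (8 mm thick), 250 mm ahead of the grip along x, level with the underside of the foot, 40 mm below the grip point
- mat_place (a point): the hook's place on the black rubber tool mat, on the mat's top, 3 mm above the table: the grip starts above here. Fixed mat 350 x 60 x 3 mm; x runs along the mat (about world +y), from 85 mm behind this point to 265 mm ahead; y across it
- tub_rim (a point): centre of the mouth of the round steel tub, z up: 60 mm high, 140 mm across inside at the top (136 at the floor), outside 146 mm, wall 3 mm, floor 4 mm thick, loose, 0.9 kg, upright on the table to the robot's right
- lid_seat (a point): centre of the underside of the lid's disc, z up: loose round steel lid, 158 mm disc 4 mm thick with a lip 8 mm deep and 134 mm across under it that goes inside the tub; 0.35 kg. Fully seated, this point is at the tub's rim centre. It starts right way up on the table, standing on its lip, to the robot's right
- lid_bar (a point): centre of the lid's black grip bar, 38 mm above lid_seat: 80 mm long along x, 14 mm wide along y, 12 mm high; 28 mm of free space under it
- wire_brush: bystander: brush 200 mm long lying near the robot; loose, origin under its middle
- magnet_square: bystander: red magnetic welding square, 100 mm long, 75 mm high, standing beyond the lid and tub; loose, origin under its middle
- tube_offcut: bystander: 40 mm square steel tube, 120 mm long, near right; loose, origin under its middle

How it is judged:
On the way, in this order (a step that is already met when the one before it is completed fails the run):
1. every plate present is drawn out of the guard: its centre at least 50 mm in front of the mouth (x of each of plate1_mid, plate2_mid, plate3_mid in the frame of guard below -0.05 m), for 0.2 s.
2. every plate present lies in the tub (horizontal distance between each of plate1_mid, plate2_mid, plate3_mid and tub_rim below 0.05 m and z of each of plate1_mid, plate2_mid, plate3_mid in the frame of tub_rim below -0.004 m), for 0.2 s.
At the end, for the whole second after the job is handed in: Every plate present lies in the tub below its rim; lid seated: disc within 4 mm of rim height, 8 mm of centre, tilt under 0.04 rad; hook upright (0.12 rad) on the mat, grip within 50 mm along and 30 mm across of its place, tip within 35 mm of the mat's middle line; all at rest (all of step 2 and z of lid_seat in the frame of tub_rim between -0.004 and 0.004 m and horizontal distance between lid_seat and tub_rim below 0.008 m and angle between lid_seat's own z axis and vertical below 0.04 rad and x of hook_grip in the frame of mat_place between -0.05 and 0.05 m and y of hook_grip in the frame of mat_place between -0.03 and 0.03 m and y of hook_tip in the frame of mat_place between -0.035 and 0.035 m and angle between hook_grip's own z axis and vertical below 0.12 rad and height (world z) of hook_grip below 0.055 m and linear speed of each of plate1, plate2, plate3, lid, hook, tub below 0.02 m/s); the robot touches nothing.
It fails at once if the brush, the magnetic square or the tube offcut is moved more than 30 mm (distance of any of wire_brush, magnet_square, tube_offcut from where it was at the start of the episode above 0.03 m).
Of plate1, plate2, plate3 only 2 to 3 are there at a start; the rules pass over those that are not, and their reading is None.
At some moment in a run one of plate1, plate2, plate3, lid may be knocked a few centimetres aside while the robot is not near it.
Once in a run the grip may slacken for a moment while it holds something.
It also fails if it takes over 210 s, if anything falls off the work surface, if the arm or the gripper's body presses on something with over 40 N, if the wrist force passes 120 N, or if a joint passes its speed limit or range.

## Robot

A 7-joint arm with a two-finger parallel gripper is mounted at the origin on the work surface. World frame = base frame: x ahead of the robot, y to its left, z up, the work surface at z = 0. Lengths are in m, angles in rad, forces in N, time in s.
With the tool pointing down it reaches from about 0.35 to 0.9 m from the base axis. Payload 7.2 kg.
Tool frame: the origin (TCP) lies at the very end of the fingers, on their centre line; the grasp point (between the pads) lies 19 mm behind it; z points along the fingers, y is the direction in which the jaws open and shut (so a half turn about z gives the same grasp; the last joint's range is limited). The gripper opens to 85 mm and grips with 20 to 120 N. Pads are 22 mm wide; open, the fingers measure 114 mm over their backs; the gripper's body (76 mm by 85 mm) begins 54 mm behind the grasp point. The pads swing forward as they close: fully open they stand 13 mm farther back than shut.
Start: joints at [-1.387, 0.411, -0.013, 1.596, 0.006, 1.134, -0.082], TCP at [0.156, 0.605, 0.231] pointing down, gripper open.
Joint ranges: [-2.95, 2.95], [-0.29, 1.99], [-1.47, 1.44], [0.14, 2.54], [-1.03, 4.17], [0.13, 1.85], [-2.86, 2.86]. Speed limits (rad/s): [2.39, 2.39, 3.01, 3.01, 3.14, 3.14, 3.14].

## Interface

Orientations are given as a unit quaternion [x, y, z, w].
In Python, from rig import arm gives the robot as it stands.
- The arm moves only by the tool servo_tool, never from a script. Its arguments are lists of equal length, an entry for each row: "xyz": the shift along the tool's x, y, z in mm, a list of three; "yaw": the turn about the tool's z in rad. In form: {"xyz": [[tx, ty, tz], ...], "yaw": [yaw, ...]}. A call has 1 to 5 rows; each row shifts and turns the commanded pose from where the row before left it, along the tool's axes as they then stand; what a row does not reach is not made up. A row lasts 1/10 s, in which the tool goes at most 50 mm and 8.59 degrees, less where a joint would pass 70% of its speed; a pose out of reach is approached as far as the arm can. A call with a gripper value outside its range is refused whole. "claw" is the closure, from -1 (fully open) to 1 (shut), set as the call begins (left out, the last holds). The fingers move at their own pace and stop on an object; "force" is the grip in N (left out, the last holds). Time passes only in rows, so rows that do not move let the fingers close. It gives the time, the measured TCP pose, the force and the opening at its end, in the units of the state.
- arm.observe(): the state, without advancing time (a new reading comes with each control period).
- arm.read_camera(name): name is "side" or "top"; returns (picture, depth): 420x560x3 uint8, red, green, blue; 420x560 float32, m along the optical axis (not along the pixel's ray), 0 where there is no reading.
- arm.calibration(name): a dict with "camera_matrix" (3x3 intrinsics, pixels), "origin" and "attitude" of the camera in the world. Camera axes: x right, y down, z forward; pixel columns grow to the right and rows downward; lengths in m; the calibration is good to about 2 mm. A picture is of the moment at which its call begins. calibration takes no time and is no camera call.
- arm.job_done(): hands the job in, once; it reports no verdict.
Trained networks look in the newest picture that a camera, given by its name, has taken for a name from the list of things; names that differ only in an ending like _2 or _b are one class to them, and where a whole thing is asked for, a point or a joint stands for the part that bears it (a point fixed in the world has none). Each returns a list of dicts, best first, with "score" (0 to 1); they miss things now and then, are a little off and sometimes report something else, mostly with a low value. They report only what shows in the picture. A call takes as long as a camera call.
- arm.search_frame(thing, camera): "bbox" ([left, top, right, bottom] in pixels, round what is visible of it).
- arm.trace(thing, camera): "region" (420x560 bool, what is visible of it) and "bbox" ([left, top, right, bottom] in pixels, round what is visible of it).
The state is a dict: "clock": time; "qpos": joint angles; "qd": joint speeds; "joint_torque": joint torques, N m; "tool_pos": TCP position; "tool_rot": TCP orientation; "wrist_force": force on the tool from outside, world axes, zero at the start; "moment": the same for the moment, N m; "grip_width": finger opening in m.
Only numpy, scipy, OpenCV 4.12 (cv2) and the standard library are available. Lean on these libraries where they do the work, as an engineer would, in place of code of your own. Each camera call takes 0.05 s, during which the arm holds its last target.

## Working session

There is one attempt and no reset: what is moved stays moved. The work goes in short steps, Python scripts to look and compute and a tool call to move; the robot and the scene stay as the last step left them, time stands still between calls to the robot, and variables do not carry over. Pictures are saved under pics/ and viewed, and the job is handed in when it is done.

Besides the shell and the picture viewer there is one more tool, called after "Request:" by a JSON object that holds its "name" and its "arguments", one argument or row to a line. servo_tool: Moves the arm, as the interface text tells. Its arguments: {"type":"object","properties":{"xyz":{"type":"array","items":{"type":"array","items":{"type":"number"}}},"yaw":{"type":"array","items":{"type":"number"}},"claw":{"type":"number"},"force":{"type":"number"}},"required":["xyz","yaw"]}

```bash
mkdir -p pics; ls; python3 - <<'E'
from rig import arm
import cv2,numpy as np
np.set_printoptions(precision=4,suppress=True)
print(arm.observe())
for n in ("side","top"):
    c=arm.calibration(n);print(n,c)
    p,d=arm.read_camera(n)
    cv2.imwrite(f"pics/{n}0.png",cv2.cvtColor(p,cv2.COLOR_RGB2BGR)); np.save(f"{n}0.npy",d)
E
```

```text
pics
{'clock': 0.0, 'qpos': array([-1.3872,  0.4119, -0.0127,  1.5971,  0.0056,  1.1343, -0.0822]), 'qd': array([ 0.0009,  0.0015, -0.0012, -0.0002, -0.0009,  0.002 ,  0.0005]), 'joint_torque': array([  0.0013, -60.0643,   0.6824, -29.9421,   0.0138,   0.0106,
         0.    ]), 'tool_pos': array([0.1556, 0.6048, 0.2304]), 'tool_rot': array([ 0.1256,  0.9921, -0.0008, -0.    ]), 'wrist_force': array([-0.0121,  0.1831, -0.3929]), 'moment': array([ 0.0135,  0.0313, -0.0242]), 'grip_width': 0.0851338633080695}
side {'camera_matrix': array([[382.436 ,   0.    , 280.6565],
       [  0.    , 382.436 , 213.4708],
       [  0.    ,   0.    ,   1.    ]]), 'origin': array([ 0.1535, -0.8705,  0.8707]), 'attitude': array([ 0.8843, -0.2013,  0.0936, -0.4107])}
top {'camera_matrix': array([[493.5233,   0.    , 281.6508],
       [  0.    , 493.5233, 204.4092],
       [  0.    ,   0.    ,   1.    ]]), 'origin': array([ 0.4213, -0.035 ,  1.6782]), 'attitude': array([-0.6975,  0.7154, -0.0299,  0.03  ])}
```

View pics/side0.png

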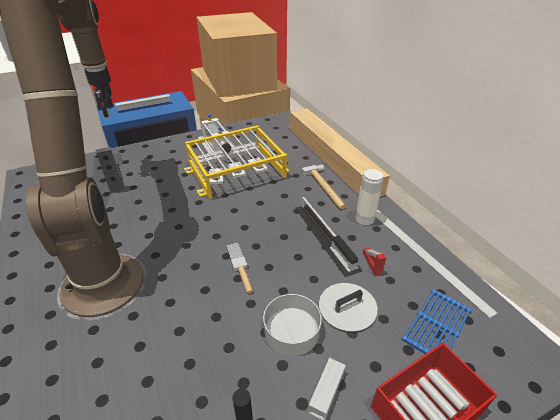

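View pics/top0.png

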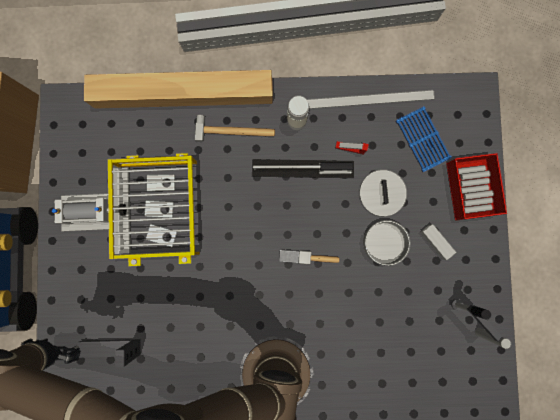

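Top view: guard at px (108–195,155–262) with three plates beneath it, hook on the mat at (252–353,168), lid (383,193), tub (386,243), brush (310,257), square (351,147), tube (438,241). Next I measure them.

```bash
cat > h.py <<'E'
import numpy as np,cv2
from scipy.spatial.transform import Rotation as R
np.set_printoptions(precision=4,suppress=True)
from rig import arm
def cal(n):
    c=arm.calibration(n); return c["camera_matrix"],np.array(c["origin"]),R.from_quat(c["attitude"]).as_matrix()
def proj(n,P):
    K,o,A=cal(n); p=(np.atleast_2d(P)-o)@A; q=p@K.T; return q[:,:2]/q[:,2:]
def ray(n,uv,z):
    K,o,A=cal(n); uv=np.atleast_2d(uv).astype(float)
    d=np.c_[uv,np.ones(len(uv))]@np.linalg.inv(K).T@A.T
    return o+d*((z-o[2])/d[:,2])[:,None]
def cloud(n,d):
    K,o,A=cal(n); v,u=np.mgrid[:d.shape[0],:d.shape[1]]
    c=np.stack([u,v,np.ones_like(u)],-1)@np.linalg.inv(K).T*d[...,None]
    return c@A.T+o
def snap(n,name):
    p,d=arm.read_camera(n); cv2.imwrite(f"pics/{name}.png",cv2.cvtColor(p,cv2.COLOR_RGB2BGR)); np.save(f"{name}.npy",d); return p,d
def crop(p,box,s,name):
    l,t,r,b=box; cv2.imwrite(f"pics/{name}.png",cv2.resize(cv2.cvtColor(p[t:b,l:r],cv2.COLOR_RGB2BGR),None,fx=s,fy=s,interpolation=cv2.INTER_CUBIC))
E
python3 - <<'E'
from h import *
p,d=snap("top","top1"); snap("side","side1")
crop(p,(90,145,210,275),5,"c1"); crop(p,(240,130,440,280),4,"c2")
out={}
for t in ["guard","plate1_mid","hook_grip","tub_rim","lid_seat","lid_bar","wire_brush","magnet_square","tube_offcut"]:
    for x in arm.trace(t,"top")[:4]:
        m=x["region"]; pts=np.argwhere(m)[:,::-1]
        r=cv2.minAreaRect(pts.astype(np.float32))
        P=cloud("top",d)[m]
        print(t,round(x["score"],2),np.round(x["bbox"]),m.sum(),[np.round(a,1) for a in r], "zq",np.percentile(P[:,2],[5,50,95]),"xy",np.median(P,0)[:2])
    
E
```

```text
guard 0.93 [ 50. 153. 200. 266.] 5422 [array([125.5, 210.4]), array([110.2, 144.9]), np.float64(87.8)] zq [0.0015 0.0707 0.105 ] xy [0.554  0.5083]
plate1_mid 0.63 [146. 227. 177. 244.] 284 [array([161., 235.]), array([28. , 15.8]), np.float64(15.3)] zq [0.0042 0.0111 0.0185] xy [0.4703 0.3843]
hook_grip 0.8 [254. 163. 357. 171.] 502 [array([303., 168.]), array([10., 98.]), np.float64(90.0)] zq [0.008  0.0501 0.0575] xy [ 0.6821 -0.1981]
hook_grip 0.67 [363. 221. 408. 267.] 1621 [array([386. , 242.5]), array([43., 46.]), np.float64(90.0)] zq [-0.0021  0.0057  0.0592] xy [ 0.4243 -0.3858]
tub_rim 0.63 [364. 221. 411. 268.] 1614 [array([386. , 242.5]), array([43., 46.]), np.float64(90.0)] zq [-0.0021  0.0058  0.0592] xy [ 0.4251 -0.3845]
tub_rim 0.57 [150. 230. 178. 250.] 340 [array([160.7, 235.7]), array([28.6, 16.1]), np.float64(16.7)] zq [-0.0001  0.0114  0.098 ] xy [0.4697 0.3804]
lid_seat 0.71 [363. 172. 405. 219.] 1651 [array([382.5, 193. ]), array([44., 45.]), np.float64(90.0)] zq [0.0054 0.0123 0.0502] xy [ 0.5928 -0.3771]
lid_bar 0.73 [360. 168. 404. 217.] 1636 [array([382.5, 193. ]), array([44., 45.]), np.float64(90.0)] zq [0.0054 0.0123 0.0503] xy [ 0.5935 -0.3769]
wire_brush 0.55 [281. 250. 338. 267.] 590 [array([308., 257.]), array([14., 60.]), np.float64(90.0)] zq [-0.0005  0.0167  0.0242] xy [ 0.382  -0.1002]
magnet_square 0.63 [333. 141. 371. 155.] 298 [array([351.4, 148. ]), array([33.1, 11.1]), np.float64(2.5)] zq [0.0014 0.0325 0.0758] xy [ 0.7479 -0.2818]
tube_offcut 0.87 [422. 223. 456. 261.] 519 [array([437.4, 241.9]), array([37.8, 14.4]), np.float64(49.8)] zq [0.0124 0.0389 0.0457] xy [ 0.4227 -0.55  ]
tube_offcut 0.34 [361. 219. 411. 267.] 1635 [array([386. , 242.5]), array([43., 46.]), np.float64(90.0)] zq [-0.0021  0.0059  0.0593] xy [ 0.4245 -0.3851]
```

```bash
python3 - <<'E'
from h import *
d=np.load("top1.npy"); C=cloud("top",d)
for uv in [(386,243),(200,300),(383,193),(336,168),(270,168),(160,235),(160,160)]: print(uv,C[uv[1],uv[0]])
E
```

```text
(386, 243) [ 0.4236 -0.3871 -0.0014]
(200, 300) [0.2495 0.2445 0.007 ]
(383, 193) [ 0.59   -0.3755  0.0404]
(336, 168) [ 0.6751 -0.2195  0.0598]
(270, 168) [ 0.6904  0.0003 -0.0006]
(160, 235) [0.47   0.3779 0.0048]
(160, 160) [0.7097 0.3537 0.0986]
```

View pics/c1.png

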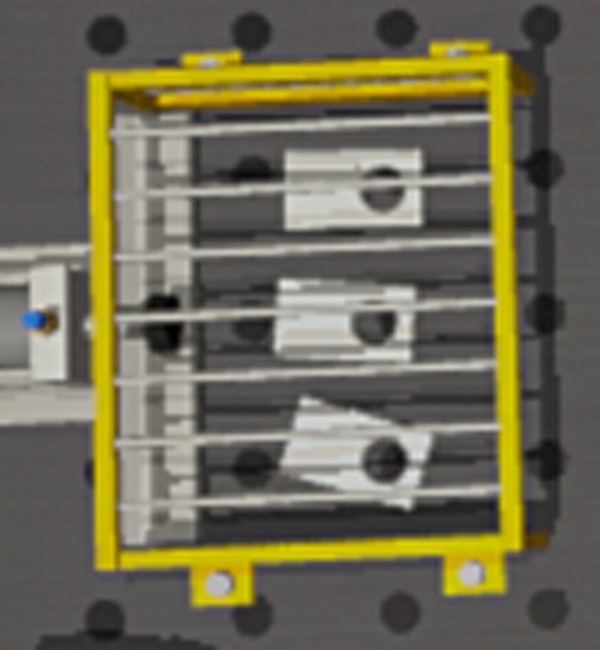

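View pics/c2.png

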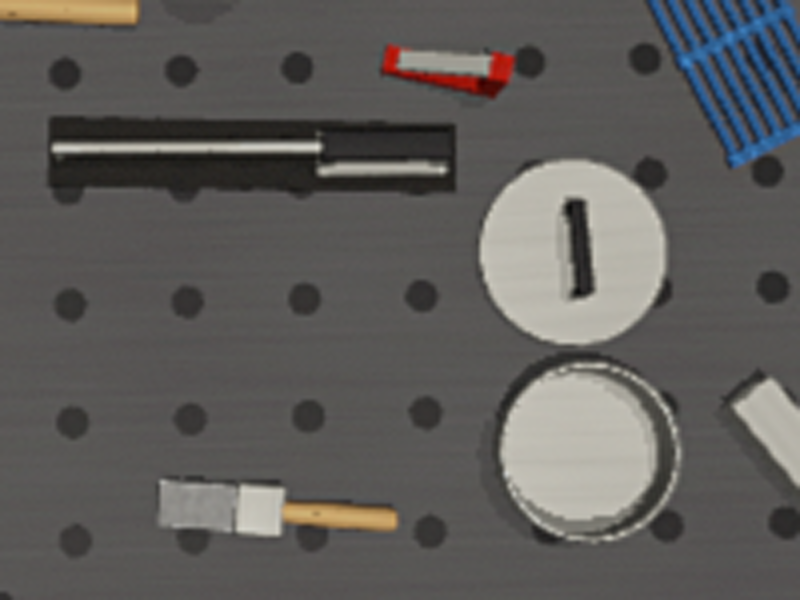

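```bash
python3 - <<'E'
from h import *
f=lambda x,y,l,t,s:((x+.5)/s-.5+l,(y+.5)/s-.5+t)
g=lambda L,z:ray("top",[f(x,y,90,145,5) for x,y in L],z)
k=lambda L,z:ray("top",[f(x,y,240,130,4) for x,y in L],z)
print("bores",g([(384,190),(375,325),(384,460)],.010))
A=[[(285,150),(422,150),(422,229),(285,229)],[(279,280),(415,288),(411,361),(275,355)],[(303,397),(433,433),(409,508),(279,470)]]
for a in A:
    q=g(a,.012); print("plate",q.mean(0),"sizes",np.linalg.norm(q[1]-q[0]),np.linalg.norm(q[2]-q[1]))
    e=(q[1]+q[2]-q[0]-q[3])[:2]; print("   dir deg",np.degrees(np.arctan2(e[1],e[0])))
print("roof corners",g([(90,75),(508,57),(522,548),(97,568)],.104))
print("mouth bar mid",g([(500,58),(512,545)],.104))
print("mat corners",k([(50,117),(455,125),(455,190),(50,187)],.003))
print("rod",k([(53,149),(322,142)],.051), "grip corners",k([(320,132),(455,128),(455,162),(320,158)],.053))
print("bar",k([(574,200),(582,297)],.056)); 
print("rim", k([(592,451)],.06))
E
```

```text
bores [[0.6475 0.354  0.01  ]
 [0.5554 0.3606 0.01  ]
 [0.4639 0.355  0.01  ]]
plate [0.6481 0.3743 0.012 ] sizes 0.09337533210378289 0.05415979148886343
   dir deg -91.45998736639324
plate [0.5585 0.3805 0.012 ] sizes 0.09254206894856251 0.04960604739989864
   dir deg -94.40800022680862
plate [0.4697 0.3734 0.012 ] sizes 0.0915744322625468 0.05267824688742146
   dir deg -107.22088822342047
roof corners [[0.7144 0.5215 0.104 ]
 [0.7192 0.2515 0.104 ]
 [0.4035 0.2457 0.104 ]
 [0.3977 0.5156 0.104 ]]
mouth bar mid [[0.7187 0.2567 0.104 ]
 [0.4055 0.2521 0.104 ]]
mat corners [[ 0.723   0.0608  0.003 ]
 [ 0.7072 -0.2864  0.003 ]
 [ 0.651  -0.2843  0.003 ]
 [ 0.6624  0.0621  0.003 ]]
rod [[ 0.6874  0.0561  0.051 ]
 [ 0.6875 -0.1679  0.051 ]] grip corners [[ 0.6956 -0.1664  0.053 ]
 [ 0.6961 -0.2788  0.053 ]
 [ 0.6676 -0.2777  0.053 ]
 [ 0.6738 -0.1657  0.053 ]]
bar [[ 0.6329 -0.3746  0.056 ]
 [ 0.5522 -0.3777  0.056 ]]
rim [[ 0.4254 -0.3796  0.06  ]]
```

```bash
cat > plan.py <<'E'
# plan.py x y z ang(deg, world angle of tool x) [maxstep mm]  -> rows from present measured pose
from h import *
import sys
def plan(x,y,z,ang,step=45,start=None,rot=8.0):
    s=arm.observe(); p=np.array(s["tool_pos"])*1000; M=R.from_quat(s["tool_rot"]).as_matrix()
    a=np.degrees(np.arctan2(M[1,0],M[0,0])); tgt=np.array([x,y,z])*1000
    print("at",p,"ang",round(a,2),"tilt",np.degrees(np.arccos(-M[2,2])).round(2))
    da=(ang-a+180)%360-180
    n=max(1,int(np.ceil(max(np.linalg.norm(tgt-p)/step,abs(da)/rot))))
    cur=p.copy(); ca=a; xs=[];ys=[]
    for i in range(n):
        want=p+(tgt-p)*(i+1)/n; d=want-cur; c,sn=np.cos(np.radians(ca)),np.sin(np.radians(ca))
        r=np.round([d[0]*c+d[1]*sn, d[0]*sn-d[1]*c, -d[2]]).astype(int)
        cur=cur+np.array([r[0]*c+r[1]*sn, r[0]*sn-r[1]*c,-r[2]])
        wa=a+da*(i+1)/n; yr=round(-np.radians(wa-ca),3); ca-=np.degrees(yr)
        xs.append(r.tolist());ys.append(float(yr))
    for i in range(0,n,5): print(xs[i:i+5],ys[i:i+5])
    print("end",cur,ca)
if __name__=="__main__":
    v=[float(t) for t in sys.argv[1:]]
    plan(*v[:4],step=v[4] if len(v)>4 else 45)
E
python3 plan.py 0.684 -0.190 0.15 88
```

```text
at [155.7445 605.2889 231.3098] ang 165.57 tilt 0.0
[[-32, -29, 4], [-34, -27, 3], [-36, -25, 4], [-37, -22, 4], [-38, -21, 3]] [0.062, 0.061, 0.062, 0.061, 0.062]
[[-40, -18, 4], [-40, -15, 4], [-42, -13, 4], [-42, -10, 3], [-43, -8, 4]] [0.061, 0.062, 0.061, 0.062, 0.061]
[[-43, -5, 4], [-43, -3, 3], [-43, 1, 4], [-44, 3, 4], [-43, 5, 3]] [0.062, 0.061, 0.062, 0.062, 0.061]
[[-42, 8, 4], [-42, 11, 4], [-42, 14, 4], [-40, 16, 3], [-39, 18, 4]] [0.062, 0.061, 0.062, 0.061, 0.062]
[[-39, 21, 4], [-36, 23, 3]] [0.061, 0.062]
end [ 684.2996 -189.6429  150.3098] 87.99317322263661
```

Request:
{"name": "servo_tool", "arguments": {
  "xyz": [
    [-32,-29,4],
    [-34,-27,3],
    [-36,-25,4],
    [-37,-22,4],
    [-38,-21,3]
  ],
  "yaw": [0.062,0.061,0.062,0.061,0.062],
  "claw": -1
}}

```text
clock: 1.15
tool_pos: [0.2763, 0.423, 0.2133]
tool_rot: [0.277, 0.961, 0.0, 0.0]
wrist_force: [0.9, 0.9, 1.1]
grip_width: 0.0852
```

Request:
{"name": "servo_tool", "arguments": {
  "xyz": [
    [-40,-18,4],
    [-40,-15,4],
    [-42,-13,4],
    [-42,-10,3],
    [-43,-8,4]
  ],
  "yaw": [0.061,0.062,0.061,0.062,0.061]
}}

```text
clock: 1.65
tool_pos: [0.397, 0.2422, 0.1946]
tool_rot: [0.421, 0.907, 0.001, 0.0]
wrist_force: [0.4, -0.0, -1.5]
grip_width: 0.0853
```

Request:
{"name": "servo_tool", "arguments": {
  "xyz": [
    [-43,-5,4],
    [-43,-3,3],
    [-43,1,4],
    [-44,3,4],
    [-43,5,3]
  ],
  "yaw": [0.062,0.061,0.062,0.062,0.061]
}}

```text
clock: 2.15
tool_pos: [0.5167, 0.0613, 0.1764]
tool_rot: [0.555, 0.832, 0.0, 0.0]
wrist_force: [1.0, 0.5, 0.2]
grip_width: 0.0853
```

Request:
{"name": "servo_tool", "arguments": {
  "xyz": [
    [-42,8,4],
    [-42,11,4],
    [-42,14,4],
    [-40,16,3],
    [-39,18,4]
  ],
  "yaw": [0.062,0.061,0.062,0.061,0.062]
}}

```text
clock: 2.65
tool_pos: [0.637, -0.1186, 0.1572]
tool_rot: [0.676, 0.737, 0.0, 0.0]
wrist_force: [-0.4, 0.2, 1.3]
grip_width: 0.0858
```

Request:
{"name": "servo_tool", "arguments": {
  "xyz": [
    [-39,21,4],
    [-36,23,3],
    [0,0,0]
  ],
  "yaw": [0.061,0.062,0]
}}

```text
clock: 2.95
tool_pos: [0.6849, -0.1963, 0.1491]
tool_rot: [0.722, 0.692, -0.002, 0.001]
wrist_force: [0.1, -0.3, 1.3]
grip_width: 0.0851
```

Request:
{"name": "servo_tool", "arguments": {
  "xyz": [
    [6,-1,40],
    [0,0,40],
    [0,0,30],
    [0,0,14],
    [0,0,0]
  ],
  "yaw": [0,0,0,0,0]
}}

```text
clock: 3.45
tool_pos: [0.6823, -0.1828, 0.0243]
tool_rot: [0.719, 0.695, -0.001, -0.002]
wrist_force: [-0.8, 0.4, -0.7]
grip_width: 0.085
```

```bash
python3 - <<'E'
from h import *
p,d=snap("side","side2"); crop(p,(260,170,420,290),5,"c3")
E
```

```text
(no output)
```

View pics/c3.png

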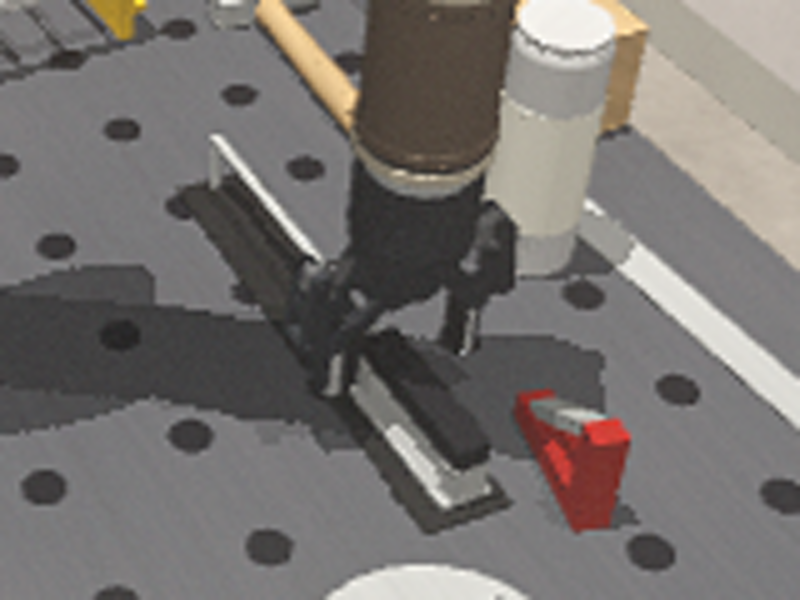

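Side view: the fingers straddle the grip bar (crop ~(400,370)), so I can close.

Request:
{"name": "servo_tool", "arguments": {
  "xyz": [
    [-6,0,0],
    [0,0,0],
    [0,0,0],
    [0,0,0],
    [0,0,0]
  ],
  "yaw": [0,0,0,0,0],
  "claw": 1,
  "force": 90
}}

```text
clock: 4.0
tool_pos: [0.6837, -0.1896, 0.0273]
tool_rot: [0.719, 0.695, 0.0, 0.0]
wrist_force: [-1.5, 0.3, 6.7]
grip_width: 0.0223
```

Request:
{"name": "servo_tool", "arguments": {
  "xyz": [
    [0,0,0],
    [0,0,0],
    [0,0,-10],
    [0,0,-30],
    [0,0,0]
  ],
  "yaw": [0,0,0,0,0]
}}

```text
clock: 4.5
tool_pos: [0.6854, -0.1905, 0.0702]
tool_rot: [0.719, 0.695, 0.001, 0.002]
wrist_force: [0.8, 0.5, -2.6]
grip_width: 0.0224
```

```bash
python3 - <<'E'
from h import *
p,d=snap("side","side3"); crop(p,(260,170,420,290),5,"c4")
p2,d2=snap("top","top3"); crop(p2,(240,130,440,280),4,"c5")
s=arm.observe(); print(s["tool_pos"],s["wrist_force"],s["moment"])
E
```

```text
[ 0.6836 -0.1894  0.0667] [-0.0989  0.6765 -4.6898] [-0.0096  0.0157 -0.021 ]
```

View pics/c4.png

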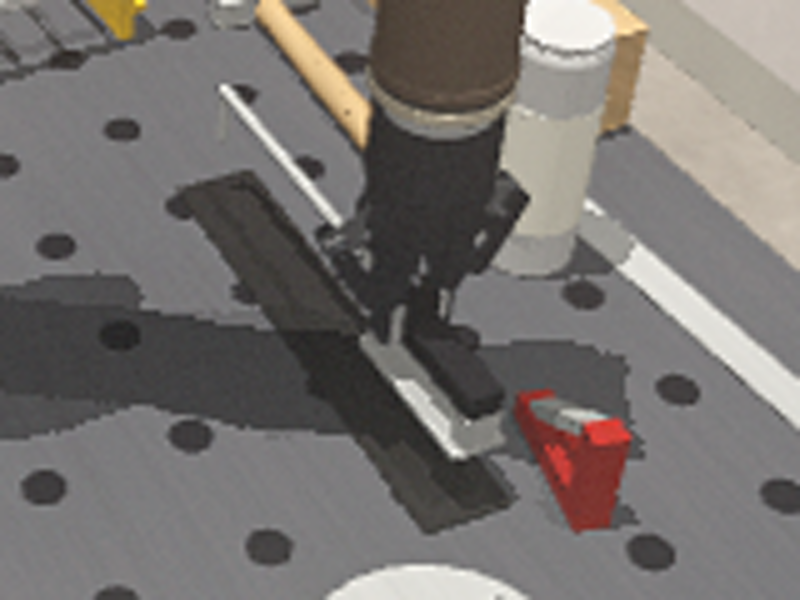

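View pics/c5.png

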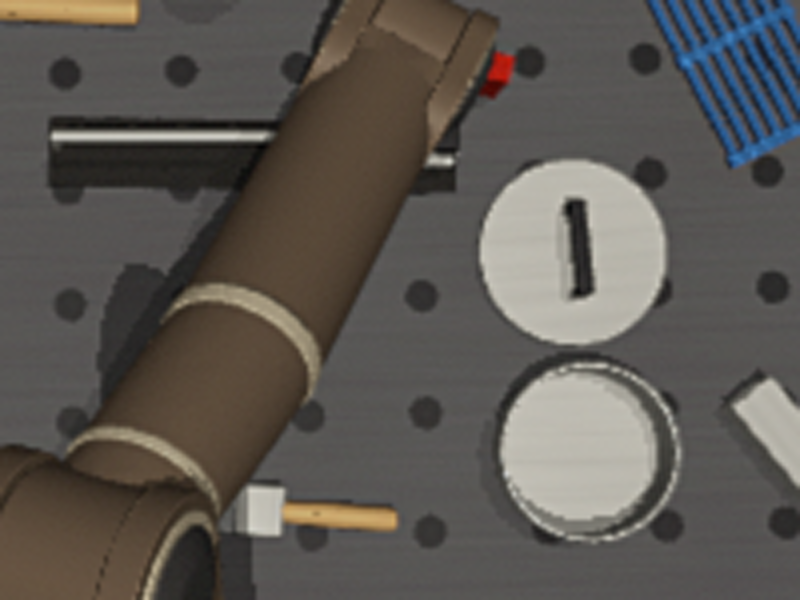

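```bash
python3 - <<'E'
from h import *
f=lambda x,y,l,t,s:((x+.5)/s-.5+l,(y+.5)/s-.5+t)
print("rod top, z=.0915",ray("top",[f(52,136,240,130,4),f(270,135,240,130,4)],.0915))
print("tip side low",ray("side",[f(222,142,260,170,5)],.043), ray("side",[f(223,88,260,170,5)],.0875))
E
python3 plan.py 0.645 0.02 0.085 89
```

```text
rod top, z=.0915 [[ 0.6914  0.0545  0.0915]
 [ 0.6877 -0.1226  0.0915]]
tip side low [[0.6888 0.0537 0.043 ]] [[0.6895 0.0572 0.0875]]
at [ 683.5649 -189.418    66.6982] ang 88.01 tilt 0.06
[[42, -9, -4], [41, -9, -3], [42, -9, -4], [42, -9, -4], [41, -8, -3]] [-0.003, -0.004, -0.003, -0.004, -0.003]
end [645.4113  19.7371  84.6982] 88.97963283483944
```

```bash
python3 plan.py 0.6475 0.111 0.0485 89.5 43
```

```text
at [ 683.5649 -189.418    66.6982] ang 88.01 tilt 0.06
[[37, -6, 2], [38, -6, 3], [37, -5, 2], [38, -6, 2], [37, -5, 2]] [-0.003, -0.004, -0.003, -0.003, -0.003]
[[38, -5, 3], [37, -5, 2], [37, -5, 2]] [-0.004, -0.003, -0.003]
end [647.5523 110.5158  48.6982] 89.49529485045719
```

Request:
{"name": "servo_tool", "arguments": {
  "xyz": [
    [37,-6,6],
    [38,-6,6],
    [37,-5,6],
    [38,-6,0],
    [37,-5,0]
  ],
  "yaw": [-0.005,-0.005,-0.005,-0.005,-0.005]
}}

```text
clock: 5.1
tool_pos: [0.6583, -0.0001, 0.0465]
tool_rot: [0.71, 0.704, -0.001, -0.001]
wrist_force: [0.4, 0.1, -3.7]
grip_width: 0.0227
```

Request:
{"name": "servo_tool", "arguments": {
  "xyz": [
    [38,-5,0],
    [37,-5,0],
    [37,-5,0],
    [0,0,0],
    [0,0,0]
  ],
  "yaw": [0,0,0,0,0]
}}

```text
clock: 5.6
tool_pos: [0.6448, 0.1119, 0.0468]
tool_rot: [0.71, 0.705, -0.001, -0.001]
wrist_force: [0.7, -0.7, -3.2]
grip_width: 0.0227
```

```bash
cat > look.py <<'E'
from h import *
import sys
n=sys.argv[1]
p,d=snap("side","s"+n); crop(p,(170,100,330,220),5,"cs"+n)
p2,d2=snap("top","t"+n); crop(p2,(90,145,250,265),5,"ct"+n)
s=arm.observe(); M=R.from_quat(s["tool_rot"]).as_matrix(); a=np.degrees(np.arctan2(M[1,0],M[0,0]))
print(s["clock"],s["tool_pos"],a,s["wrist_force"],s["moment"],s["grip_width"])
t=np.radians(a+.5); print("tip est",s["tool_pos"][:2]+.243*np.array([np.cos(t),np.sin(t)]),s["tool_pos"][2]-.0235)
E
python3 look.py 4
```

```text
5.7 [0.6457 0.1088 0.0475] 89.36811835622643 [ 0.1647 -1.3317 -3.9183] [-0.0982 -0.0173 -0.0349] 0.022160803297912444
tip est [0.6462 0.3518] 0.02403532439319008
```

View pics/cs4.png

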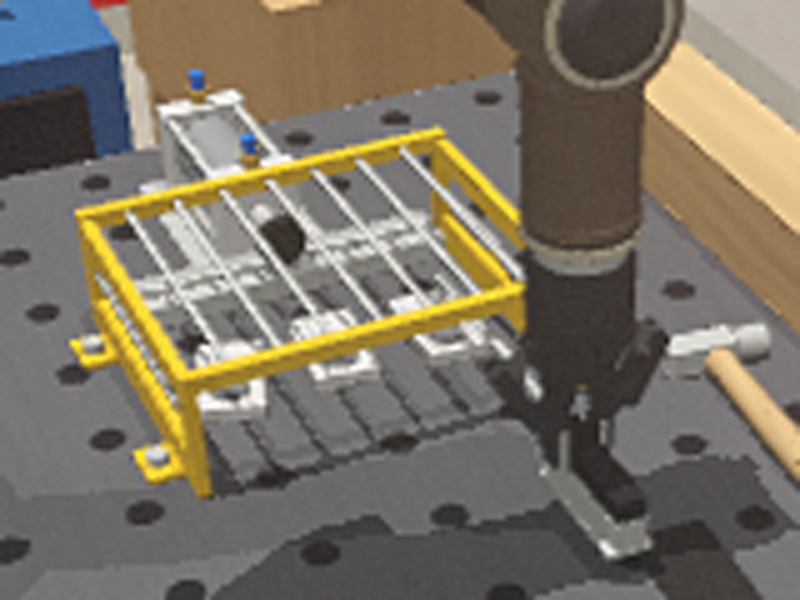

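View pics/ct4.png

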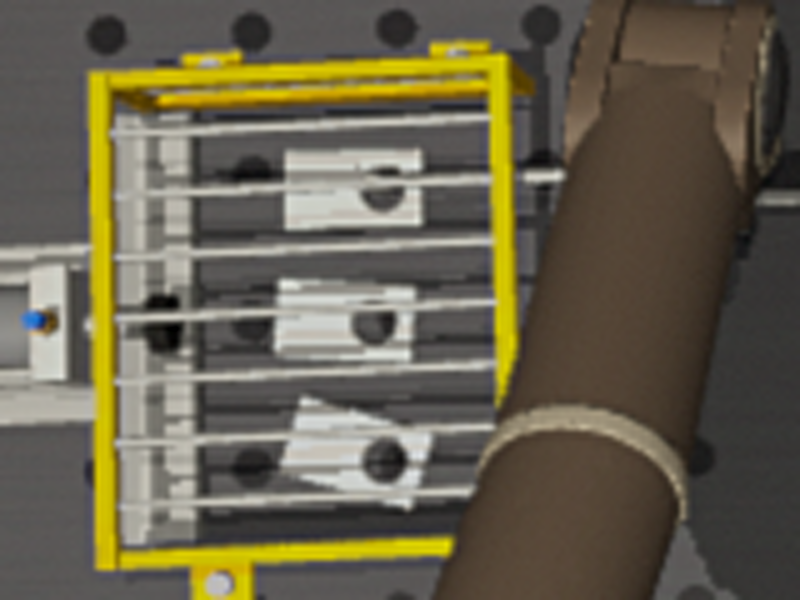

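Request:
{"name": "servo_tool", "arguments": {
  "xyz": [
    [2,1,7],
    [0,0,7],
    [0,0,6],
    [0,0,0],
    [0,0,0]
  ],
  "yaw": [0,0,0,0,0]
}}

```text
clock: 6.2
tool_pos: [0.647, 0.1117, 0.028]
tool_rot: [0.711, 0.703, -0.0, -0.0]
wrist_force: [0.6, -0.1, -3.0]
grip_width: 0.0225
```

Request:
{"name": "servo_tool", "arguments": {
  "xyz": [
    [-10,0,0],
    [-10,0,0],
    [-10,0,0],
    [-10,0,0],
    [-10,0,0]
  ],
  "yaw": [0,0,0,0,0]
}}

```text
clock: 6.7
tool_pos: [0.6466, 0.0609, 0.0284]
tool_rot: [0.711, 0.703, 0.0, 0.0]
wrist_force: [0.1, 0.1, -2.6]
grip_width: 0.0225
```

```bash
python3 look.py 5
```

```text
6.8 [0.6466 0.0592 0.0285] 89.25779220501713 [-0.3564  0.2863 -3.7678] [-0.0383 -0.018   0.0413] 0.02240448658783036
tip est [0.6476 0.3022] 0.004992417447335987
```

View pics/ct5.png

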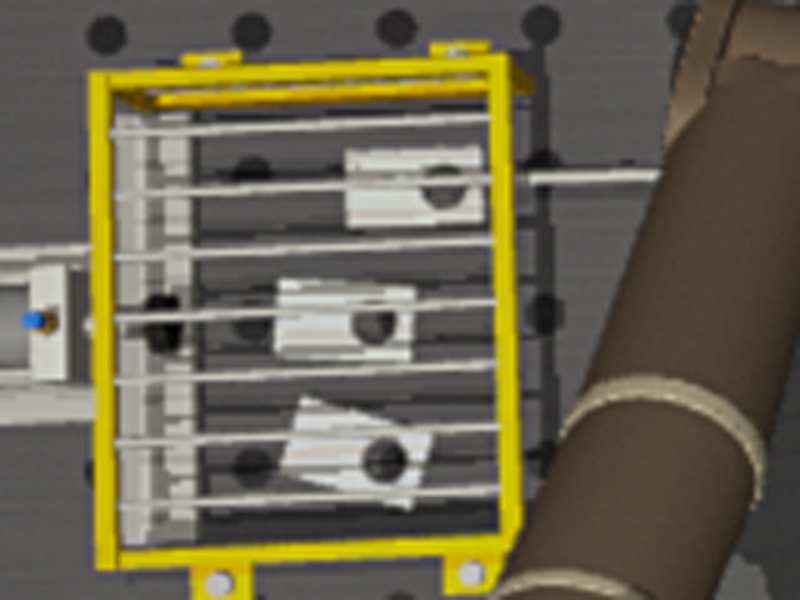

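Request:
{"name": "servo_tool", "arguments": {
  "xyz": [
    [-17,0,-1],
    [-17,-1,-1],
    [-17,-1,0],
    [-17,-1,0],
    [-17,-1,0]
  ],
  "yaw": [0,0,0,0,0]
}}

```text
clock: 7.3
tool_pos: [0.6415, -0.0247, 0.0303]
tool_rot: [0.711, 0.703, -0.0, 0.0]
wrist_force: [0.1, 1.0, -4.7]
grip_width: 0.0221
```

Request:
{"name": "servo_tool", "arguments": {
  "xyz": [
    [-17,-1,0],
    [-17,-1,0],
    [-17,-1,0],
    [-17,-1,0],
    [-17,-1,0]
  ],
  "yaw": [0,0,0,0,0]
}}

```text
clock: 7.8
tool_pos: [0.6358, -0.1091, 0.0303]
tool_rot: [0.711, 0.704, 0.0, -0.0]
wrist_force: [0.3, 1.7, -3.4]
grip_width: 0.0224
```

```bash
python3 look.py 6
```

```text
7.9 [ 0.6354 -0.1122  0.0306] 89.18594988159346 [ 1.2005 -0.8243 -3.6517] [-0.0684  0.0003 -0.0076] 0.02219698465666893
tip est [0.6367 0.1308] 0.0071171636805078195
```

View pics/ct6.png

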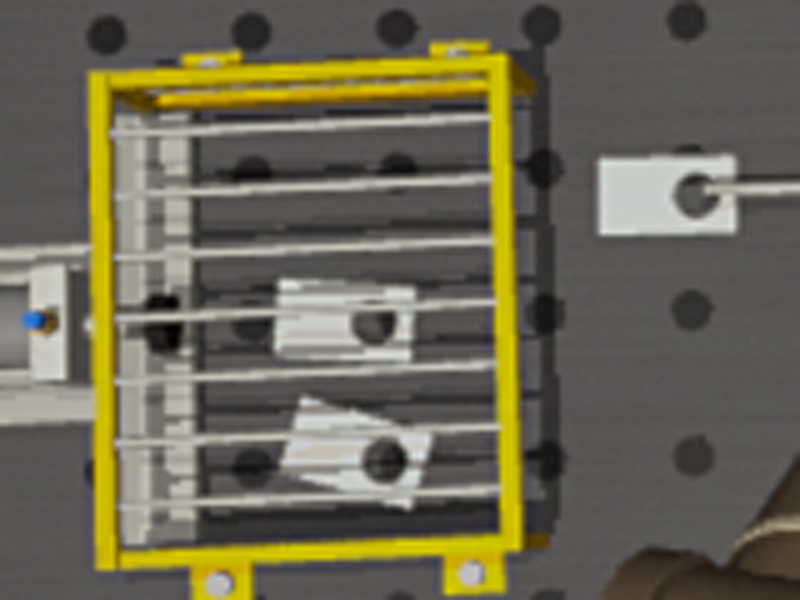

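View pics/s6.png

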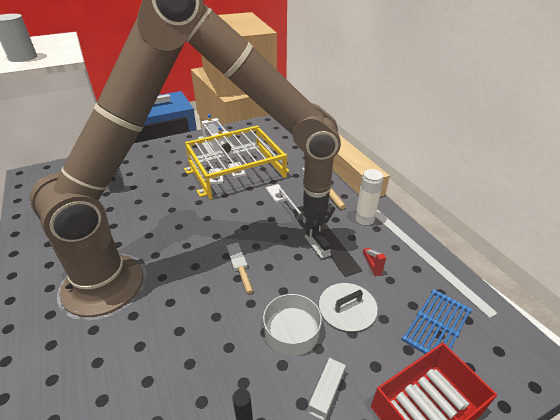

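Request:
{"name": "servo_tool", "arguments": {
  "xyz": [
    [0,0,-18],
    [20,-41,0],
    [20,-43,0],
    [38,0,0],
    [38,0,0]
  ],
  "yaw": [0,0,0,0,0]
}}

```text
clock: 8.4
tool_pos: [0.5519, 0.0101, 0.0486]
tool_rot: [0.711, 0.703, 0.0, -0.0]
wrist_force: [1.1, 0.4, -3.5]
grip_width: 0.0224
```

Request:
{"name": "servo_tool", "arguments": {
  "xyz": [
    [38,0,0],
    [38,0,0],
    [38,0,0],
    [0,0,0],
    [0,0,0]
  ],
  "yaw": [0,0,0,0,0]
}}

```text
clock: 8.9
tool_pos: [0.554, 0.1252, 0.0482]
tool_rot: [0.709, 0.705, 0.0, -0.0]
wrist_force: [0.1, -1.3, -3.4]
grip_width: 0.0222
```

```bash
python3 look.py 7
```

```text
9.0 [0.5542 0.1224 0.0484] 89.4001605653102 [ 1.2159 -0.7475 -3.731 ] [-0.0493 -0.029  -0.0314] 0.022522801963399047
tip est [0.5546 0.3654] 0.024855690055715342
```

View pics/cs7.png

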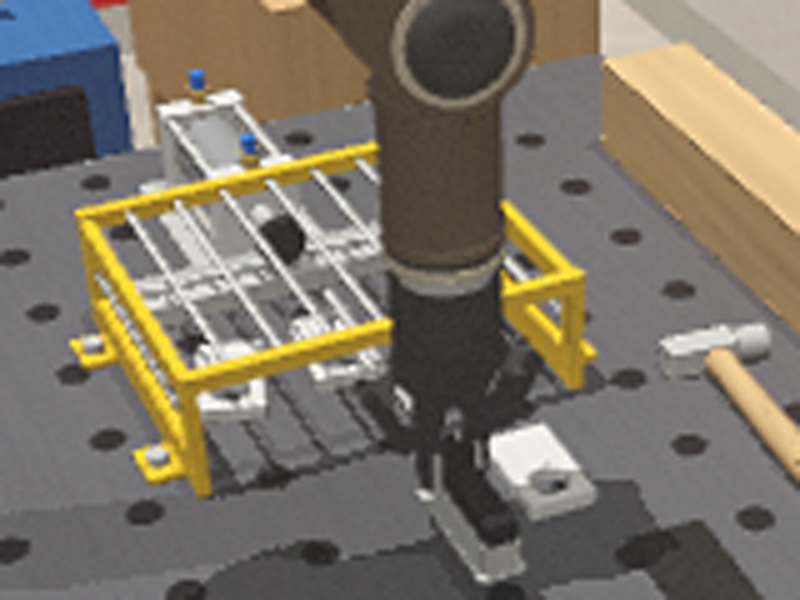

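View pics/ct7.png

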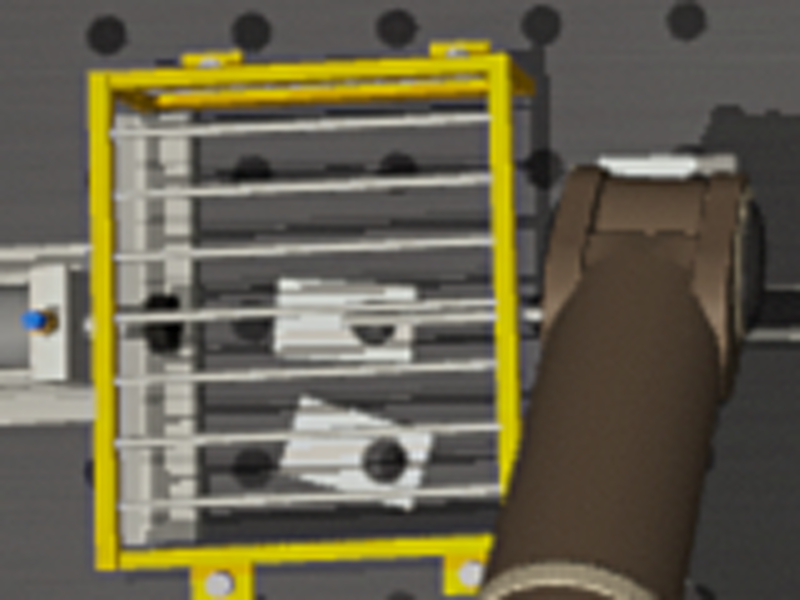

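Request:
{"name": "servo_tool", "arguments": {
  "xyz": [
    [-4,1,7],
    [0,0,7],
    [0,0,6],
    [0,0,0],
    [0,0,0]
  ],
  "yaw": [0,0,0,0,0]
}}

```text
clock: 9.5
tool_pos: [0.555, 0.1188, 0.0279]
tool_rot: [0.711, 0.703, -0.0, -0.0]
wrist_force: [-0.2, -0.4, -3.7]
grip_width: 0.0223
```

Request:
{"name": "servo_tool", "arguments": {
  "xyz": [
    [-12,0,0],
    [-15,0,0],
    [-17,0,0],
    [-17,0,0],
    [-17,0,0]
  ],
  "yaw": [0,0,0,0,0]
}}

```text
clock: 10.0
tool_pos: [0.5543, 0.0388, 0.0285]
tool_rot: [0.711, 0.703, 0.0, 0.0]
wrist_force: [-0.2, 1.3, -3.9]
grip_width: 0.0226
```

```bash
python3 look.py 8
```

```text
10.1 [0.5543 0.0363 0.0287] 89.12256063294556 [ 0.5161 -0.3498 -3.2678] [-0.0043 -0.0389  0.0218] 0.023086106383098163
tip est [0.5559 0.2793] 0.005162231698588333
```

View pics/ct8.png

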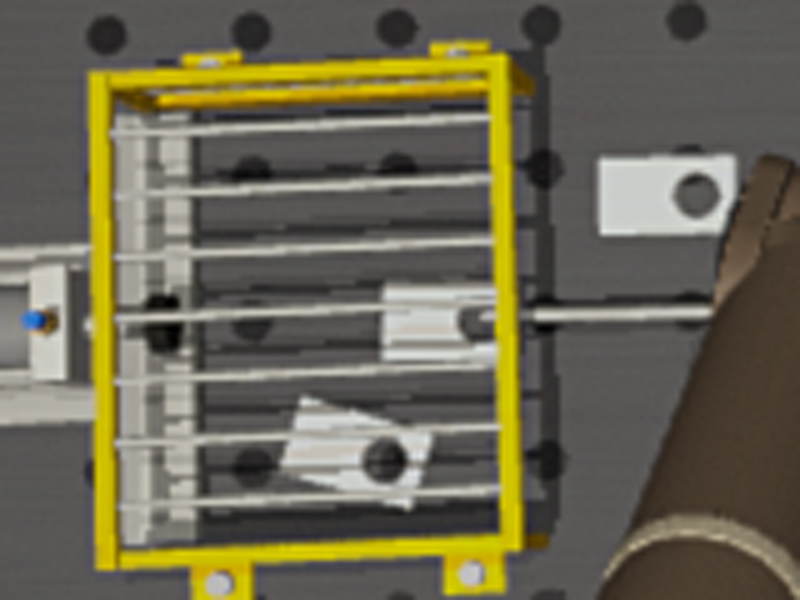

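Request:
{"name": "servo_tool", "arguments": {
  "xyz": [
    [-17,0,0],
    [-17,0,0],
    [-17,0,0],
    [-17,0,0],
    [-17,0,0]
  ],
  "yaw": [0,0,0,0,0]
}}

```text
clock: 10.6
tool_pos: [0.5535, -0.0444, 0.0283]
tool_rot: [0.711, 0.704, 0.0, -0.0]
wrist_force: [-0.1, 0.7, -4.1]
grip_width: 0.0225
```

Request:
{"name": "servo_tool", "arguments": {
  "xyz": [
    [-17,0,0],
    [-17,0,0],
    [-17,0,0],
    [-15,0,0],
    [0,0,0]
  ],
  "yaw": [0,0,0,0,0]
}}

```text
clock: 11.1
tool_pos: [0.5527, -0.1129, 0.0286]
tool_rot: [0.712, 0.702, -0.0, 0.001]
wrist_force: [-0.1, 0.0, -3.7]
grip_width: 0.0221
```

```bash
python3 look.py 9
```

```text
11.2 [ 0.5528 -0.1098  0.0282] 89.38429523854491 [-0.1145  0.5524 -2.5348] [ 0.0045  0.017  -0.018 ] 0.022650034989915982
tip est [0.5533 0.1332] 0.004724042627035439
```

View pics/ct9.png

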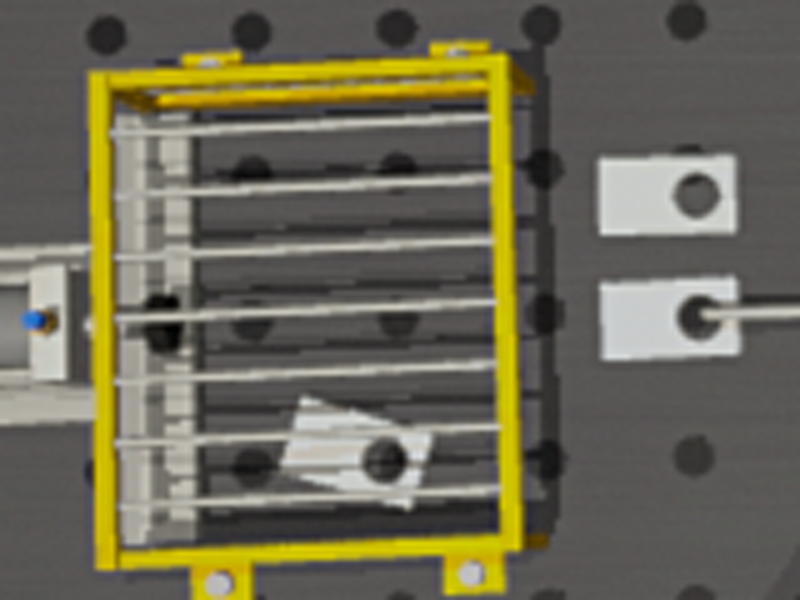

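Request:
{"name": "servo_tool", "arguments": {
  "xyz": [
    [0,0,-20],
    [20,-45,0],
    [20,-47,0],
    [36,0,0],
    [36,0,0]
  ],
  "yaw": [0,0,0,0,0]
}}

```text
clock: 11.7
tool_pos: [0.4614, 0.0043, 0.0485]
tool_rot: [0.711, 0.703, 0.0, -0.001]
wrist_force: [1.8, 0.2, -2.6]
grip_width: 0.023
```

Request:
{"name": "servo_tool", "arguments": {
  "xyz": [
    [36,0,0],
    [36,0,0],
    [36,0,0],
    [0,0,0],
    [0,0,0]
  ],
  "yaw": [0,0,0,0,0]
}}

```text
clock: 12.2
tool_pos: [0.4637, 0.1126, 0.0482]
tool_rot: [0.709, 0.705, 0.0, -0.0]
wrist_force: [0.2, -1.1, -3.4]
grip_width: 0.0226
```

```bash
python3 look.py 10
```

```text
12.3 [0.4638 0.1104 0.0483] 89.43570763304447 [ 0.0855 -1.0625 -2.6165] [-0.0295  0.024   0.0378] 0.02213741280273322
tip est [0.4641 0.3534] 0.024813059697044684
```

View pics/ct10.png

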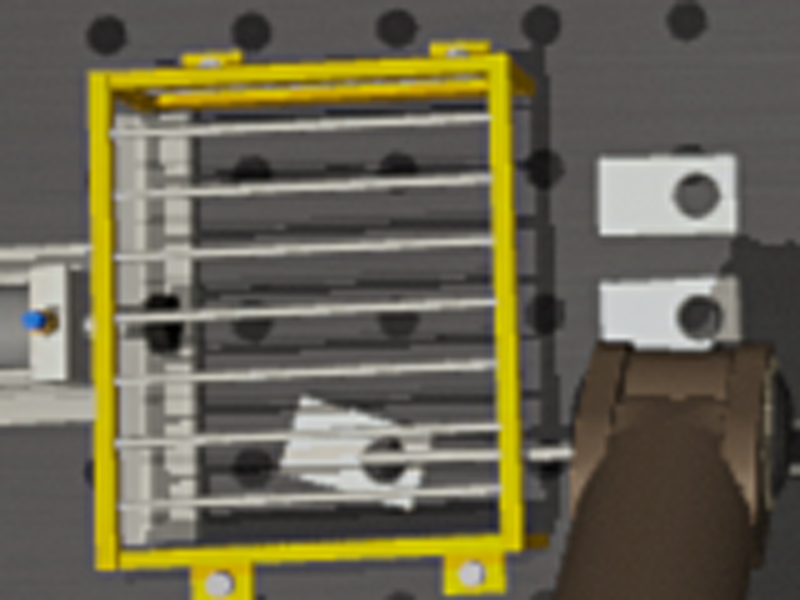

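Rod end (crop ~(375,455)) lies over plate C's bore at (384,460). Lower it and pull.

Request:
{"name": "servo_tool", "arguments": {
  "xyz": [
    [1,0,7],
    [0,0,7],
    [0,0,6],
    [0,0,0],
    [0,0,0]
  ],
  "yaw": [0,0,0,0,0]
}}

```text
clock: 12.8
tool_pos: [0.464, 0.1111, 0.028]
tool_rot: [0.711, 0.703, -0.0, -0.0]
wrist_force: [-0.1, -0.2, -3.2]
grip_width: 0.0222
```

Request:
{"name": "servo_tool", "arguments": {
  "xyz": [
    [-12,0,0],
    [-15,0,0],
    [-17,0,0],
    [-17,0,0],
    [-17,0,0]
  ],
  "yaw": [0,0,0,0,0]
}}

```text
clock: 13.3
tool_pos: [0.4634, 0.0322, 0.0286]
tool_rot: [0.711, 0.703, 0.0, 0.0]
wrist_force: [1.3, 0.2, -3.1]
grip_width: 0.0227
```

```bash
python3 look.py 11
```

```text
13.4 [0.4633 0.0304 0.0287] 89.1930124364935 [ 0.0525  0.8112 -3.3107] [-0.0492  0.0462 -0.0245] 0.02266723142312138
tip est [0.4646 0.2734] 0.005185238328509957
```

View pics/ct11.png

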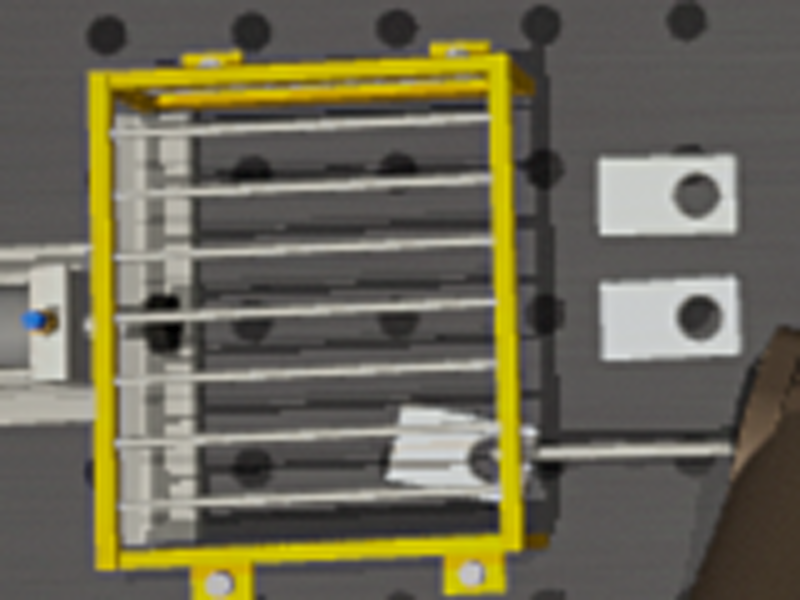

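Request:
{"name": "servo_tool", "arguments": {
  "xyz": [
    [-17,0,0],
    [-17,0,0],
    [-17,0,0],
    [-17,0,0],
    [-17,0,0]
  ],
  "yaw": [0,0,0,0,0]
}}

```text
clock: 13.9
tool_pos: [0.4626, -0.0515, 0.0285]
tool_rot: [0.71, 0.704, 0.0, -0.0]
wrist_force: [-0.1, 1.0, -4.8]
grip_width: 0.0223
```

Request:
{"name": "servo_tool", "arguments": {
  "xyz": [
    [-17,0,0],
    [-17,0,0],
    [-17,0,0],
    [-12,0,0],
    [0,0,0]
  ],
  "yaw": [0,0,0,0,0]
}}

```text
clock: 14.4
tool_pos: [0.4619, -0.116, 0.0285]
tool_rot: [0.711, 0.703, -0.0, 0.001]
wrist_force: [0.3, -0.4, -2.5]
grip_width: 0.0224
```

```bash
python3 look.py 12
```

```text
14.5 [ 0.4618 -0.114   0.0283] 89.41060305848278 [-1.554  -0.4387 -3.4433] [ 0.0261 -0.0194  0.0494] 0.022985642065639824
tip est [0.4622 0.129 ] 0.004756519913384348
```

View pics/t12.png

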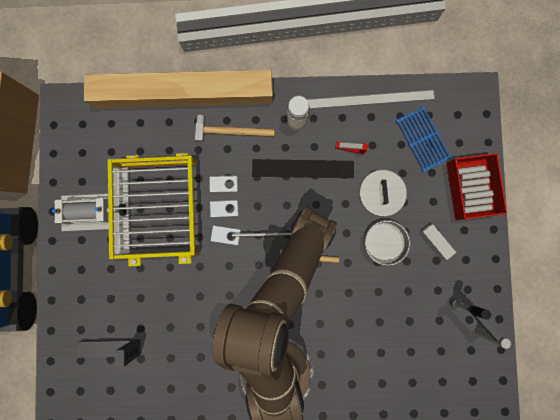

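Request:
{"name": "servo_tool", "arguments": {
  "xyz": [
    [0,0,-25],
    [0,0,-17],
    [-10,30,0],
    [-15,40,0],
    [-12,40,0]
  ],
  "yaw": [0,0,0,0.008,0.008]
}}

```text
clock: 15.0
tool_pos: [0.5729, -0.1516, 0.0705]
tool_rot: [0.716, 0.698, 0.0, -0.0]
wrist_force: [1.0, -1.2, -3.6]
grip_width: 0.0224
```

Request:
{"name": "servo_tool", "arguments": {
  "xyz": [
    [-13,40,0],
    [-13,40,0],
    [-13,32,0],
    [0,0,0],
    [0,0,0]
  ],
  "yaw": [0.008,0,0,0,0]
}}

```text
clock: 15.5
tool_pos: [0.6819, -0.1941, 0.0689]
tool_rot: [0.719, 0.695, -0.001, -0.001]
wrist_force: [0.8, -0.3, -4.3]
grip_width: 0.0224
```

```bash
python3 plan.py 0.684 -0.190 0.03 88 20;python3 - <<'E'
from h import *
p,d=snap("side","side13"); crop(p,(260,170,420,290),5,"c13")
p,d=snap("top","t13"); crop(p,(190,140,390,290),4,"ct13")
E
```

```text
at [ 681.9009 -194.0544   68.9464] ang 88.11 tilt 0.12
[[2, 1, 19], [2, 1, 20]] [0.001, 0.001]
end [ 684.0336 -190.1235   29.9464] 87.99799913087156
```

View pics/c13.png

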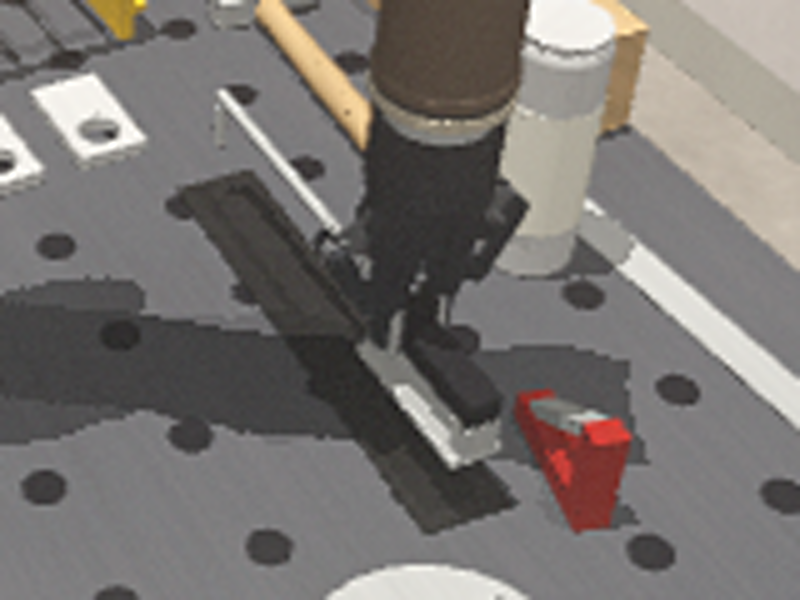

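View pics/ct13.png

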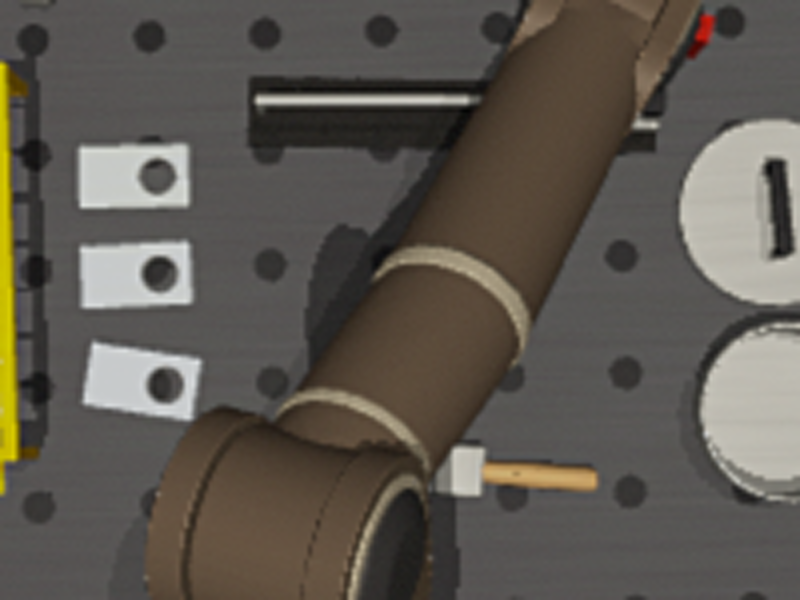

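Request:
{"name": "servo_tool", "arguments": {
  "xyz": [
    [3,1,15],
    [1,1,15],
    [0,0,8],
    [0,0,3],
    [0,0,0]
  ],
  "yaw": [0,0,0,0,0]
}}

```text
clock: 16.1
tool_pos: [0.6837, -0.1911, 0.0285]
tool_rot: [0.719, 0.695, -0.0, -0.001]
wrist_force: [-0.4, -0.6, -2.4]
grip_width: 0.0222
```

```bash
python3 - <<'E'
from h import *
s=arm.observe(); print(s["tool_pos"],s["wrist_force"])
f=lambda x,y,l,t,s:((x+.5)/s-.5+l,(y+.5)/s-.5+t)
g=lambda L,z:ray("top",[f(x,y,190,140,4) for x,y in L],z)
A=[[(79,146),(188,144),(190,208),(80,208)],[(80,247),(189,242),(193,304),(83,308)],[(92,343),(201,359),(193,419),(84,404)]]
for a in A:
    q=g(a,.012); e=(q[1]+q[2]-q[0]-q[3])[:2]
    print("plate",q.mean(0),"sizes",np.linalg.norm(q[1]-q[0]),np.linalg.norm(q[2]-q[1]),"deg",np.degrees(np.arctan2(e[1],e[0])))
print("bores",g([(157,177),(160,274),(165,385)],.01))
E
```

```text
[ 0.6837 -0.1911  0.0285] [-0.3868 -0.6424 -2.3612]
plate [0.6384 0.1604 0.012 ] sizes 0.09281301309153905 0.054847352899003526 deg -90.93139882057207
plate [0.5541 0.16   0.012 ] sizes 0.09247176489988548 0.052787563395697956 deg -89.09479988184195
plate [0.4644 0.1562 0.012 ] sizes 0.09310593480157267 0.05084847465946227 deg -99.52132268546818
bores [[0.6377 0.1413 0.01  ]
 [0.5548 0.1401 0.01  ]
 [0.4608 0.1375 0.01  ]]
```

Request:
{"name": "servo_tool", "arguments": {
  "xyz": [
    [0,0,2],
    [0,0,0],
    [0,0,0]
  ],
  "yaw": [0,0,0]
}}

```text
clock: 16.4
tool_pos: [0.6844, -0.1916, 0.0275]
tool_rot: [0.719, 0.695, 0.0, 0.0]
wrist_force: [-0.4, -0.1, -3.5]
grip_width: 0.0226
```

Request:
{"name": "servo_tool", "arguments": {
  "xyz": [
    [0,0,0],
    [0,0,0],
    [0,0,0],
    [0,0,0],
    [0,0,0]
  ],
  "yaw": [0,0,0,0,0],
  "claw": -1
}}

```text
clock: 16.9
tool_pos: [0.6844, -0.1914, 0.0275]
tool_rot: [0.719, 0.695, 0.0, 0.0]
wrist_force: [0.2, -0.4, -0.3]
grip_width: 0.0855
```

Request:
{"name": "servo_tool", "arguments": {
  "xyz": [
    [0,0,0],
    [0,0,-20],
    [0,0,-30],
    [0,0,-35],
    [0,0,0]
  ],
  "yaw": [0,0,0,0,0]
}}

```text
clock: 17.4
tool_pos: [0.687, -0.1928, 0.1178]
tool_rot: [0.719, 0.695, 0.002, 0.004]
wrist_force: [0.3, -0.6, 0.5]
grip_width: 0.0853
```

```bash
python3 plan.py 0.4644 0.1562 0.08 79.5 45
```

```text
at [ 686.9703 -192.7935  117.8203] ang 88.04 tilt 0.47
[[34, -23, 4], [34, -24, 4], [33, -25, 3], [33, -25, 4], [33, -25, 4]] [0.015, 0.015, 0.015, 0.015, 0.015]
[[32, -26, 4], [32, -27, 3], [32, -26, 4], [31, -28, 4], [30, -28, 4]] [0.014, 0.015, 0.015, 0.015, 0.015]
end [463.8499 155.9083  79.8203] 79.50044938212271
```

Request:
{"name": "servo_tool", "arguments": {
  "xyz": [
    [34,-23,4],
    [34,-24,4],
    [33,-25,3],
    [33,-25,4],
    [33,-25,4]
  ],
  "yaw": [0.015,0.015,0.015,0.015,0.015],
  "claw": -0.6
}}

```text
clock: 17.9
tool_pos: [0.5719, -0.0156, 0.0929]
tool_rot: [0.745, 0.667, 0.0, -0.0]
wrist_force: [0.5, 0.3, -0.2]
grip_width: 0.0684
```

Request:
{"name": "servo_tool", "arguments": {
  "xyz": [
    [32,-26,4],
    [32,-27,3],
    [32,-26,4],
    [31,-28,4],
    [30,-28,4]
  ],
  "yaw": [0.014,0.015,0.015,0.015,0.015]
}}

```text
clock: 18.4
tool_pos: [0.4599, 0.1586, 0.0741]
tool_rot: [0.769, 0.639, 0.0, -0.0]
wrist_force: [0.6, 0.7, -0.1]
grip_width: 0.0681
```

```bash
python3 - <<'E'
from h import *
p,d=snap("side","side14"); crop(p,(200,130,380,265),4,"c14")
p,d=snap("top","t14"); crop(p,(190,140,390,290),4,"ct14")
E
python3 plan.py 0.4644 0.1562 0.02 80.5 45
```

```text
at [457.1986 162.4599  73.2652] ang 79.95 tilt 0.22
[[-2, 4, 27], [-3, 4, 26]] [-0.005, -0.005]
end [464.2219 156.1581  20.2652] 80.52611538463879
```

View pics/c14.png

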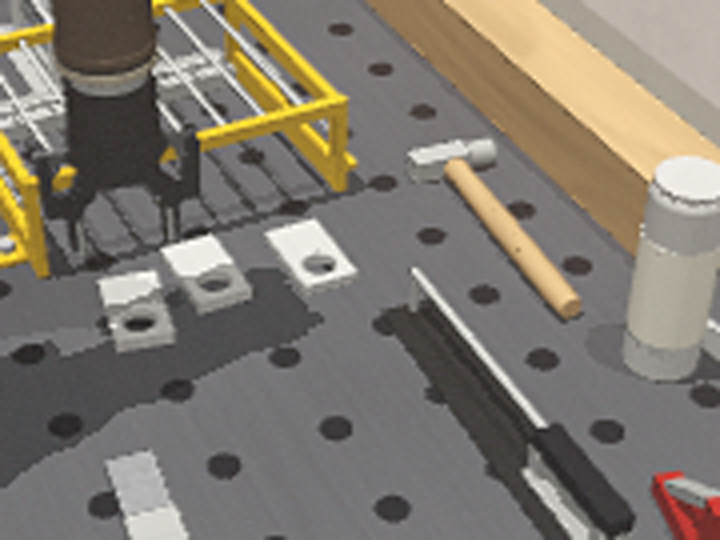

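View pics/ct14.png

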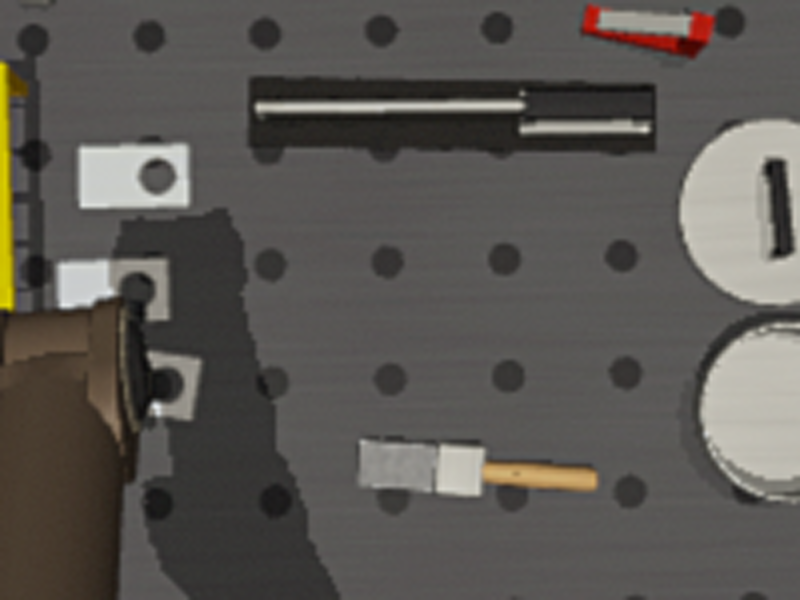

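```bash
python3 - <<'E'
from h import *
f=lambda x,y,l,t,s:((x+.5)/s-.5+l,(y+.5)/s-.5+t)
g=lambda L,z:ray("top",[f(x,y,190,140,4) for x,y in L],z)
print(g([(58,262),(168,259),(170,320)],.012), g([(136,291)],.01))
print("C",g([(201,359),(193,419)],.012))
print("hook",g([(258,106),(522,105)],.051),"gripbar",g([(525,89),(653,86),(653,118),(525,114)],.053))
E
python3 plan.py 0.4605 0.1316 0.06 80.5 45
```

```text
[[0.5671 0.2261 0.012 ]
 [0.5672 0.1329 0.012 ]
 [0.5155 0.1321 0.012 ]] [[0.5409 0.1607 0.01  ]]
C [[0.4819 0.1065 0.012 ]
 [0.4316 0.1142 0.012 ]]
hook [[ 0.6898  0.0519  0.051 ]
 [ 0.685  -0.1679  0.051 ]] gripbar [[ 0.6981 -0.1706  0.053 ]
 [ 0.6979 -0.2772  0.053 ]
 [ 0.671  -0.2762  0.053 ]
 [ 0.6771 -0.17    0.053 ]]
at [457.1986 162.4599  73.2652] ang 79.95 tilt 0.22
[[-30, 9, 13]] [-0.01]
end [460.827  131.3499  60.2652] 80.52611538463877
```

Request:
{"name": "servo_tool", "arguments": {
  "xyz": [
    [-15,5,7],
    [-15,4,6],
    [0,0,0],
    [0,0,0]
  ],
  "yaw": [-0.01,0,0,0],
  "claw": -0.46
}}

```text
clock: 18.9
tool_pos: [0.4648, 0.1258, 0.0613]
tool_rot: [0.766, 0.643, -0.0, -0.0]
wrist_force: [0.4, 0.1, 0.1]
grip_width: 0.0621
```

```bash
python3 - <<'E'
from h import *
p,d=snap("side","side15"); crop(p,(200,130,380,265),4,"c15")
E
python3 plan.py 0.4605 0.1316 0.01 80.5 45
```

```text
at [464.8637 126.3555  61.433 ] ang 80.06 tilt 0.02
[[2, -3, 26], [2, -2, 25]] [-0.004, -0.004]
end [460.6202 131.1522  10.433 ] 80.51552269047744
```

View pics/c15.png

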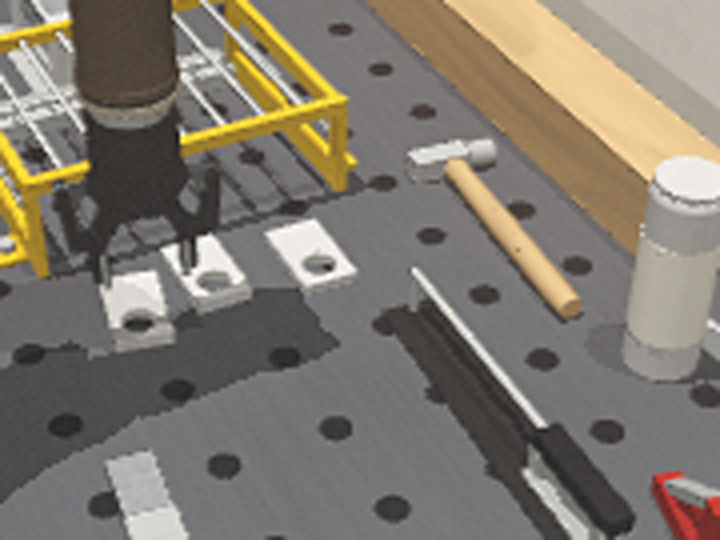

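Request:
{"name": "servo_tool", "arguments": {
  "xyz": [
    [0,-5,10],
    [0,0,20],
    [0,0,15],
    [0,0,8],
    [0,0,0]
  ],
  "yaw": [-0.007,0,0,0,0]
}}

```text
clock: 19.45
tool_pos: [0.4587, 0.1271, 0.0072]
tool_rot: [0.763, 0.646, -0.001, -0.0]
wrist_force: [0.4, -0.2, 0.2]
grip_width: 0.0623
```

```bash
python3 - <<'E'
from h import *
p,d=snap("side","side16"); crop(p,(200,160,300,235),8,"c16")
E
python3 plan.py 0.4597 0.1266 0.004 80.5 45
```

```text
at [459.2786 127.0833   7.9041] ang 80.5 tilt 0.06
[[0, 0, 4]] [0.0]
end [459.2786 127.0833   3.9041] 80.50281050989881
```

View pics/c16.png

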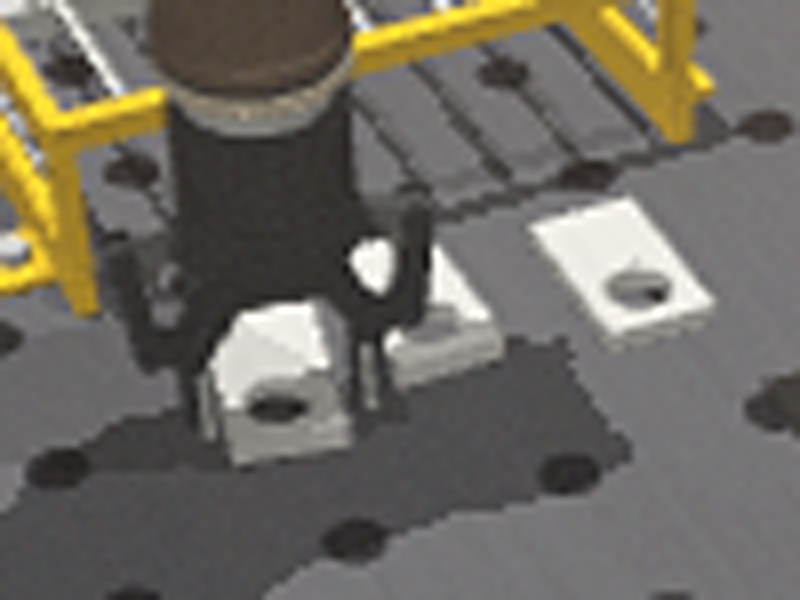

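Request:
{"name": "servo_tool", "arguments": {
  "xyz": [
    [0,0,4],
    [0,0,1],
    [0,0,0]
  ],
  "yaw": [0,0,0]
}}

```text
clock: 19.8
tool_pos: [0.4598, 0.1272, 0.0035]
tool_rot: [0.763, 0.646, 0.0, 0.0]
wrist_force: [0.2, 0.4, 0.3]
grip_width: 0.0627
```

Request:
{"name": "servo_tool", "arguments": {
  "xyz": [
    [0,0,0],
    [0,0,0],
    [0,0,0],
    [0,0,0],
    [0,0,0]
  ],
  "yaw": [0,0,0,0,0],
  "claw": 1,
  "force": 60
}}

```text
clock: 20.3
tool_pos: [0.4597, 0.1271, 0.004]
tool_rot: [0.763, 0.646, 0.0, -0.0]
wrist_force: [-2.8, -0.7, 8.2]
grip_width: 0.0498
```

Request:
{"name": "servo_tool", "arguments": {
  "xyz": [
    [0,0,0],
    [0,0,-10],
    [0,0,-25],
    [0,0,-30],
    [0,0,-20]
  ],
  "yaw": [0,0,0,0,0]
}}

```text
clock: 20.8
tool_pos: [0.4601, 0.1269, 0.0903]
tool_rot: [0.763, 0.646, 0.001, 0.0]
wrist_force: [-0.2, -0.1, -1.3]
grip_width: 0.0498
```

```bash
python3 - <<'E'
from h import *
p,d=snap("side","side17"); crop(p,(200,130,320,220),6,"c17")
E
python3 plan.py 0.4254 -0.3796 0.14 80.5 45
```

```text
at [461.4727 127.2233  92.559 ] ang 80.43 tilt 0.27
[[-42, 4, -4], [-42, 4, -4], [-42, 4, -4], [-43, 4, -4], [-42, 4, -4]] [-0.0, -0.0, -0.0, -0.0, -0.001]
[[-42, 4, -4], [-42, 4, -4], [-42, 4, -4], [-42, 4, -4], [-42, 4, -4]] [0.0, 0.0, 0.0, 0.0, -0.0]
[[-43, 4, -3], [-42, 4, -4]] [-0.0, -0.0]
end [ 424.9785 -379.7364  139.559 ] 80.48751879382648
```

View pics/c17.png

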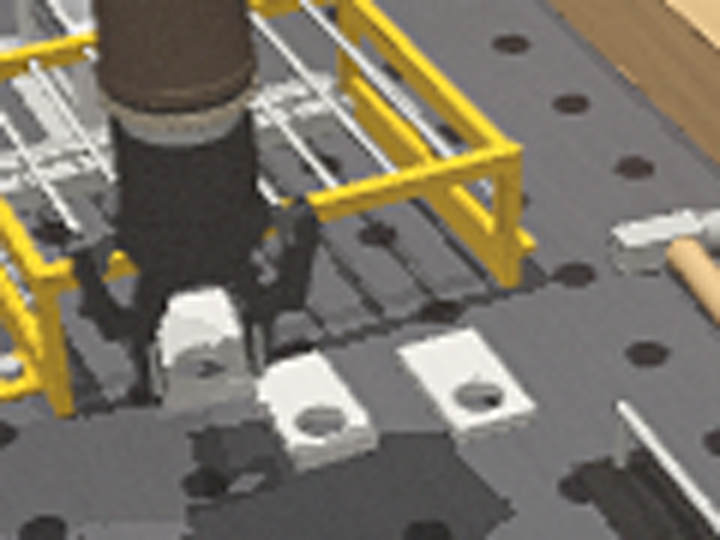

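```bash
cat > fit.py <<'E'
from h import *
def circ(P):
    A=np.c_[2*P,np.ones(len(P))]; s=np.linalg.lstsq(A,(P**2).sum(1),rcond=None)[0]; return s[:2],np.sqrt(s[2]+s[:2]@s[:2])
def tub(n,cx=.425,cy=-.38,z0=.054,z1=.066):
    C=cloud("top",np.load(n)).reshape(-1,3)
    m=(abs(C[:,0]-cx)<.1)&(abs(C[:,1]-cy)<.1)&(C[:,2]>z0)&(C[:,2]<z1)
    P=C[m]; 
    r=np.hypot(P[:,0]-cx,P[:,1]-cy); P=P[(r>.055)&(r<.09)]
    return len(P),circ(P[:,:2]),np.median(P[:,2])
if __name__=="__main__":
    import sys
    print("tub",tub(sys.argv[1]))
E
python3 fit.py top1.npy; python3 fit.py t12.npy;python3 - <<'E'
from h import *
for n in ("top1","t12","t14"):
    p=cv2.imread(f"pics/{n}.png"); g=p.astype(int).min(2)
    lab,st=None,None
    m=(g>120).astype(np.uint8)
    for nm,(l,t,r,b),z in (("tub",(355,215,418,275),.06),("lid",(352,165,415,218),.012)):
        k=np.zeros_like(m); k[t:b,l:r]=m[t:b,l:r]
        cs,_=cv2.findContours(k,cv2.RETR_EXTERNAL,cv2.CHAIN_APPROX_NONE); c=max(cs,key=cv2.contourArea)
        e=cv2.fitEllipse(cv2.convexHull(c)); print(n,nm,e,ray("top",[e[0]],z))
E
```

```text
tub (134, (array([ 0.425 , -0.3771]), np.float64(0.07102217329565047)), np.float64(0.059199256145942014))
tub (147, (array([ 0.4249, -0.3771]), np.float64(0.07098124766520274)), np.float64(0.05901017990389601))
top1 tub ((383.7869567871094, 242.365234375), (38.3524284362793, 41.041603088378906), 3.15740704536438) [[ 0.4258 -0.3671  0.06  ]]
top1 lid ((382.8890380859375, 192.5702362060547), (46.063724517822266, 46.51443099975586), 119.51072692871094) [[ 0.5944 -0.3811  0.012 ]]
t12 tub ((383.7869567871094, 242.365234375), (38.3524284362793, 41.041603088378906), 3.15740704536438) [[ 0.4258 -0.3671  0.06  ]]
t12 lid ((382.8890380859375, 192.5702362060547), (46.063724517822266, 46.51443099975586), 119.51072692871094) [[ 0.5944 -0.3811  0.012 ]]
t14 tub ((383.7869567871094, 242.365234375), (38.3524284362793, 41.041603088378906), 3.15740704536438) [[ 0.4258 -0.3671  0.06  ]]
t14 lid ((382.93206787109375, 192.5709686279297), (46.04906463623047, 46.611915588378906), 112.11588287353516) [[ 0.5944 -0.3812  0.012 ]]
```

```bash
python3 plan.py 0.422 -0.397 0.12 80.5 45
```

```text
at [461.4727 127.2233  92.559 ] ang 80.43 tilt 0.27
[[-44, 4, -2], [-43, 4, -3], [-44, 4, -2], [-43, 4, -2], [-44, 4, -2]] [-0.0, -0.0, -0.0, -0.0, -0.001]
[[-44, 4, -3], [-43, 4, -2], [-44, 4, -2], [-44, 4, -3], [-43, 4, -2]] [0.0, 0.0, 0.0, 0.0, -0.0]
[[-44, 4, -2], [-44, 4, -2]] [-0.0, -0.0]
end [ 421.9968 -397.4877  119.559 ] 80.48751879382648
```

Request:
{"name": "servo_tool", "arguments": {
  "xyz": [
    [-30,3,-6],
    [-44,4,-6],
    [-44,4,-6],
    [-44,4,-4],
    [-44,4,-4]
  ],
  "yaw": [0,0,0,0,0]
}}

```text
clock: 21.35
tool_pos: [0.444, -0.0808, 0.1149]
tool_rot: [0.763, 0.646, 0.0, 0.0]
wrist_force: [2.2, 0.2, -1.6]
grip_width: 0.0495
```

Request:
{"name": "servo_tool", "arguments": {
  "xyz": [
    [-44,4,-1],
    [-44,4,0],
    [-44,4,0],
    [-44,4,0],
    [-44,4,0]
  ],
  "yaw": [0,0,0,0,0]
}}

```text
clock: 21.85
tool_pos: [0.4273, -0.3012, 0.1156]
tool_rot: [0.763, 0.646, 0.0, 0.0]
wrist_force: [1.4, 0.4, -1.1]
grip_width: 0.0494
```

Request:
{"name": "servo_tool", "arguments": {
  "xyz": [
    [-44,4,0],
    [-40,4,0],
    [-14,1,0],
    [0,0,0],
    [0,0,0]
  ],
  "yaw": [0,0,0,0,0]
}}

```text
clock: 22.35
tool_pos: [0.4203, -0.3965, 0.115]
tool_rot: [0.763, 0.646, 0.0, -0.001]
wrist_force: [0.5, 1.9, -1.7]
grip_width: 0.0496
```

```bash
python3 - <<'E'
from h import *
p,d=snap("side","side18"); crop(p,(230,220,390,340),5,"c18")
p,d=snap("top","t18"); crop(p,(190,140,440,290),3,"ct18")
s=arm.observe();print(s["grip_width"],s["wrist_force"])
E
python3 plan.py 0.422 -0.397 0.07 80.5 45
```

```text
0.0494398741081228 [ 0.1236 -0.436  -1.5174]
at [ 420.9901 -395.698   115.0814] ang 80.6 tilt 0.09
[[-1, 1, 23], [0, 0, 22]] [0.001, 0.001]
end [ 421.8134 -396.8479   70.0814] 80.48879674722609
```

View pics/c18.png

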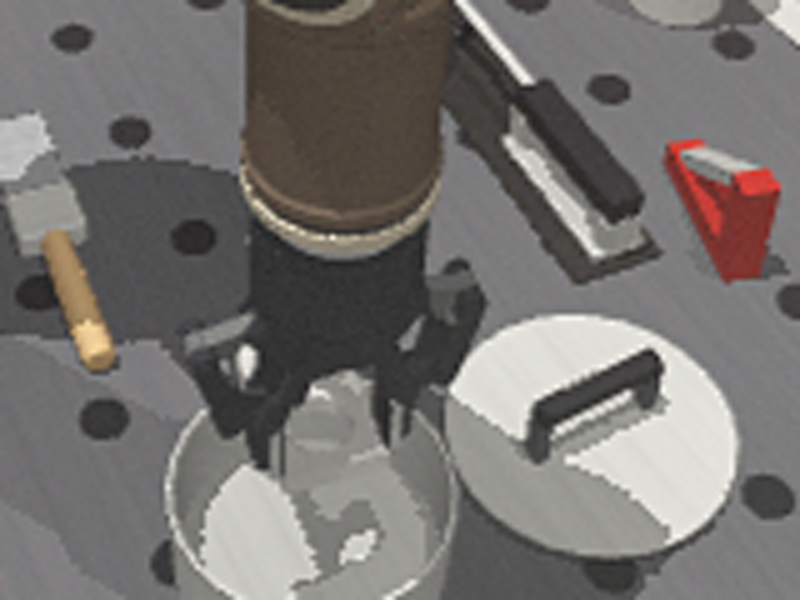

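View pics/ct18.png

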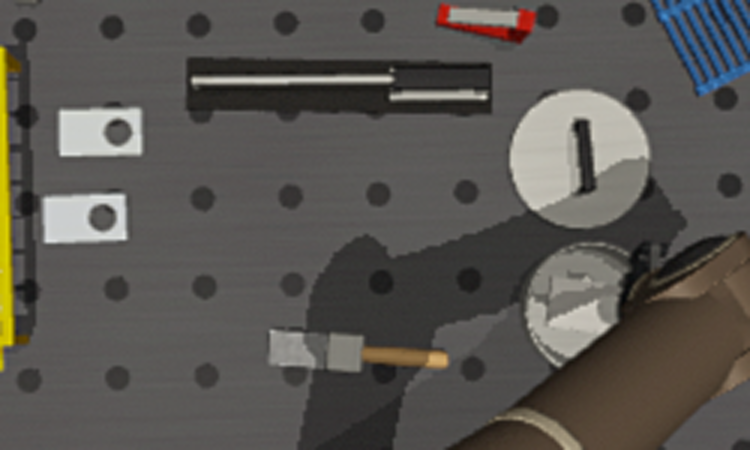

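Request:
{"name": "servo_tool", "arguments": {
  "xyz": [
    [-1,1,25],
    [0,0,25],
    [0,0,25],
    [0,0,18],
    [0,0,7]
  ],
  "yaw": [0,0,0,0,0]
}}

```text
clock: 22.95
tool_pos: [0.4212, -0.3963, 0.0136]
tool_rot: [0.763, 0.647, 0.0, -0.002]
wrist_force: [-0.1, 0.3, -1.8]
grip_width: 0.0497
```

Request:
{"name": "servo_tool", "arguments": {
  "xyz": [
    [0,0,2],
    [0,0,0]
  ],
  "yaw": [0,0]
}}

```text
clock: 23.15
tool_pos: [0.4218, -0.3986, 0.0138]
tool_rot: [0.763, 0.646, 0.0, 0.0]
wrist_force: [0.3, 0.3, 0.3]
grip_width: 0.0499
```

Request:
{"name": "servo_tool", "arguments": {
  "xyz": [
    [0,0,0],
    [0,0,0],
    [0,0,0],
    [0,0,0]
  ],
  "yaw": [0,0,0,0],
  "claw": -0.46
}}

```text
clock: 23.55
tool_pos: [0.4214, -0.399, 0.0137]
tool_rot: [0.763, 0.646, 0.0, 0.0]
wrist_force: [-0.5, -0.7, -0.3]
grip_width: 0.0625
```

Request:
{"name": "servo_tool", "arguments": {
  "xyz": [
    [0,0,-20],
    [0,0,-40],
    [0,0,-40],
    [0,0,-20]
  ],
  "yaw": [0,0,0,0]
}}

```text
clock: 23.95
tool_pos: [0.4218, -0.4001, 0.1366]
tool_rot: [0.764, 0.646, 0.0, 0.002]
wrist_force: [0.9, -0.8, -0.5]
grip_width: 0.0625
```

```bash
python3 plan.py 0.541 0.1745 0.09 90 45; python3 - <<'E'
from h import *
p,d=snap("side","side19"); crop(p,(230,220,390,340),5,"c19")
E
```

```text
at [ 421.8158 -400.0933  136.5774] ang 80.45 tilt 0.21
[[42, 2, 3], [42, 2, 4], [42, 2, 3], [41, 3, 3], [42, 4, 4]] [-0.012, -0.012, -0.012, -0.012, -0.012]
[[42, 4, 3], [42, 5, 3], [41, 5, 4], [42, 5, 3], [41, 6, 3]] [-0.011, -0.012, -0.012, -0.012, -0.012]
[[42, 7, 4], [41, 7, 3], [41, 7, 3], [41, 8, 4]] [-0.012, -0.012, -0.012, -0.012]
end [540.5867 174.2407  89.5774] 90.01907304826543
```

View pics/c19.png

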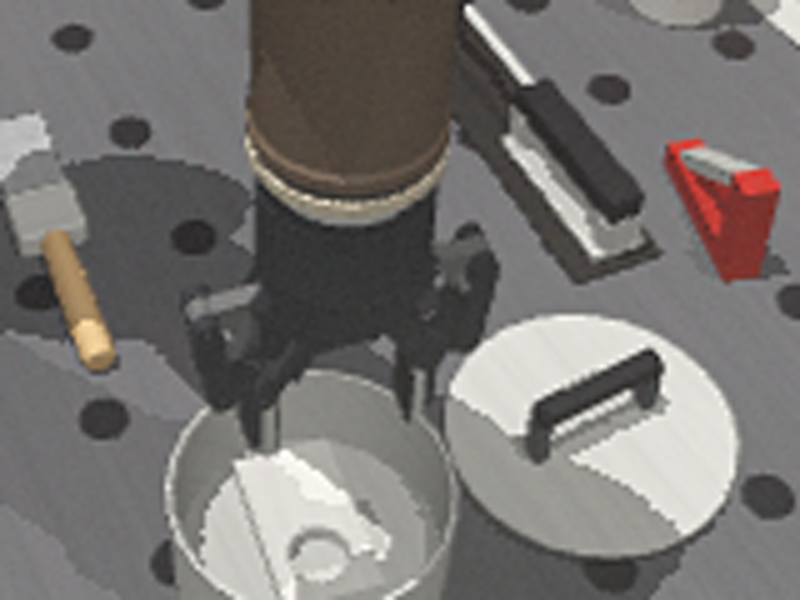

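Request:
{"name": "servo_tool", "arguments": {
  "xyz": [
    [42,2,3],
    [42,2,4],
    [42,2,3],
    [41,3,3],
    [42,4,4]
  ],
  "yaw": [-0.012,-0.012,-0.012,-0.012,-0.012],
  "claw": -0.6
}}

```text
clock: 24.5
tool_pos: [0.4638, -0.1923, 0.1163]
tool_rot: [0.744, 0.669, 0.0, 0.0]
wrist_force: [0.8, -0.6, -0.7]
grip_width: 0.0683
```

Request:
{"name": "servo_tool", "arguments": {
  "xyz": [
    [42,4,3],
    [42,5,3],
    [41,5,4],
    [42,5,3],
    [41,6,3]
  ],
  "yaw": [-0.012,-0.012,-0.012,-0.012,-0.012]
}}

```text
clock: 25.0
tool_pos: [0.5057, 0.0133, 0.1002]
tool_rot: [0.723, 0.691, 0.0, -0.0]
wrist_force: [0.5, -0.2, -0.1]
grip_width: 0.0683
```

Request:
{"name": "servo_tool", "arguments": {
  "xyz": [
    [42,7,4],
    [41,7,3],
    [41,7,3],
    [30,8,4],
    [0,0,0]
  ],
  "yaw": [-0.012,-0.012,-0.012,-0.01,0]
}}

```text
clock: 25.5
tool_pos: [0.5392, 0.1703, 0.0854]
tool_rot: [0.705, 0.71, 0.0, -0.001]
wrist_force: [0.3, 0.4, 0.4]
grip_width: 0.0684
```

```bash
python3 plan.py 0.541 0.165 0.01 90 45; python3 - <<'E'
from h import *
p,d=snap("side","side20"); crop(p,(200,130,320,220),6,"c20")
p,d=snap("top","t20"); crop(p,(190,140,390,290),4,"ct20")
E
python3 fit.py t20.npy
```

```text
at [539.162  170.3431  85.3857] ang 90.42 tilt 0.1
[[-3, 1, 38], [-2, 1, 37]] [0.004, 0.003]
end [541.1905 165.3538  10.3857] 90.01812263307333
tub (148, (array([ 0.425 , -0.3771]), np.float64(0.0709568925971704)), np.float64(0.059418614699703))
```

View pics/c20.png

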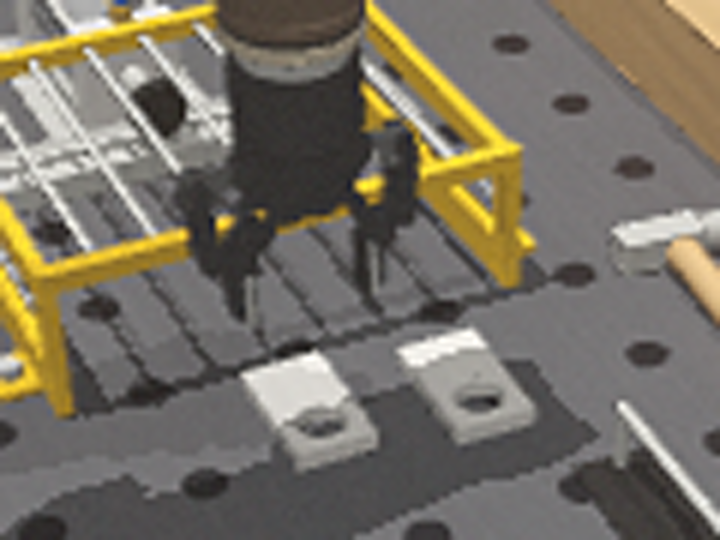

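View pics/t20.png

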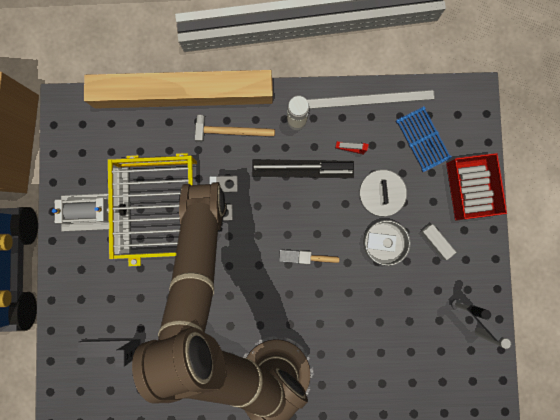

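Request:
{"name": "servo_tool", "arguments": {
  "xyz": [
    [-10,1,25],
    [0,1,30],
    [0,0,18],
    [0,0,8],
    [0,0,0]
  ],
  "yaw": [0.004,0.003,0,0,0]
}}

```text
clock: 26.1
tool_pos: [0.5407, 0.153, 0.0047]
tool_rot: [0.71, 0.704, -0.001, -0.0]
wrist_force: [-0.4, -0.2, -0.1]
grip_width: 0.0682
```

```bash
python3 - <<'E'
from h import *
p,d=snap("side","side21"); crop(p,(220,150,320,225),8,"c21")
E
python3 plan.py 0.541 0.158 0.0035 90 45
```

```text
at [541.3225 153.4503   5.6069] ang 89.51 tilt 0.03
[[5, 0, 2]] [-0.009]
end [541.3655 158.4501   3.6069] 90.02309483361326
```

View pics/c21.png

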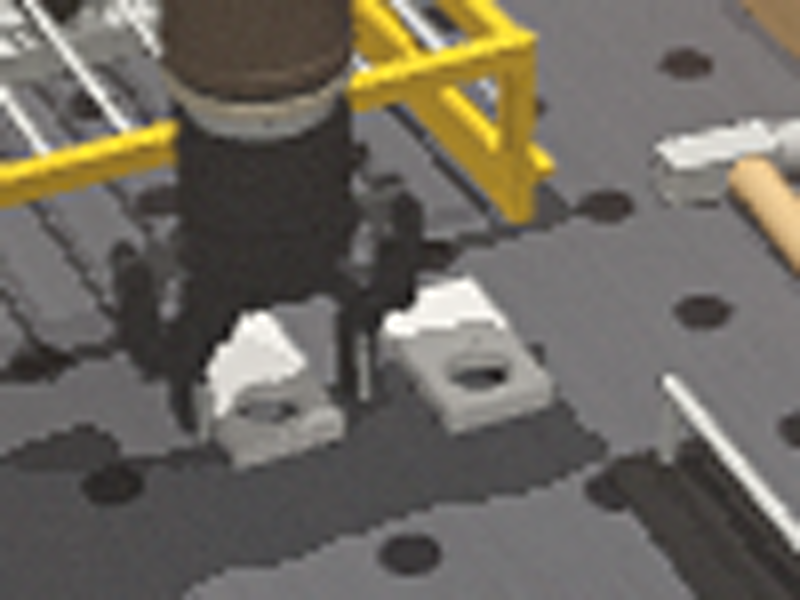

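Request:
{"name": "servo_tool", "arguments": {
  "xyz": [
    [5,0,2],
    [0,0,0],
    [0,0,0]
  ],
  "yaw": [-0.005,0,0]
}}

```text
clock: 26.45
tool_pos: [0.5416, 0.1602, 0.004]
tool_rot: [0.708, 0.707, 0.001, 0.0]
wrist_force: [-0.2, 0.5, -0.3]
grip_width: 0.0684
```

Request:
{"name": "servo_tool", "arguments": {
  "xyz": [
    [0,0,0],
    [0,0,0],
    [0,0,0],
    [0,0,0],
    [0,0,0]
  ],
  "yaw": [0,0,0,0,0],
  "claw": 1,
  "force": 60
}}

```text
clock: 26.95
tool_pos: [0.5414, 0.1598, 0.0042]
tool_rot: [0.708, 0.707, 0.0, -0.0]
wrist_force: [-1.9, -0.2, 7.3]
grip_width: 0.0499
```

Request:
{"name": "servo_tool", "arguments": {
  "xyz": [
    [0,0,0],
    [0,0,-10],
    [-5,0,-25],
    [-10,0,-35],
    [0,0,-30]
  ],
  "yaw": [0,0,0,0,0]
}}

```text
clock: 27.45
tool_pos: [0.5412, 0.1427, 0.105]
tool_rot: [0.709, 0.706, -0.0, 0.0]
wrist_force: [1.2, -0.6, -1.0]
grip_width: 0.0498
```

```bash
python3 plan.py 0.425 -0.392 0.115 90 45;  python3 - <<'E'
from h import *
p,d=snap("side","side22"); crop(p,(200,130,320,220),6,"c22")
E
```

```text
at [541.1507 142.7286 105.0206] ang 89.76 tilt 0.06
[[-41, -9, -1], [-41, -9, -1], [-42, -8, 0], [-41, -9, -1], [-41, -9, -1]] [-0.0, -0.001, 0.0, -0.0, -0.001]
[[-41, -9, -1], [-41, -9, 0], [-41, -8, -1], [-41, -9, -1], [-42, -9, -1]] [0.0, -0.0, -0.001, 0.0, -0.0]
[[-41, -9, 0], [-41, -9, -1], [-41, -9, -1]] [-0.0, -0.001, -0.0]
end [ 424.9702 -392.0167  115.0206] 89.99250960773955
```

View pics/c22.png

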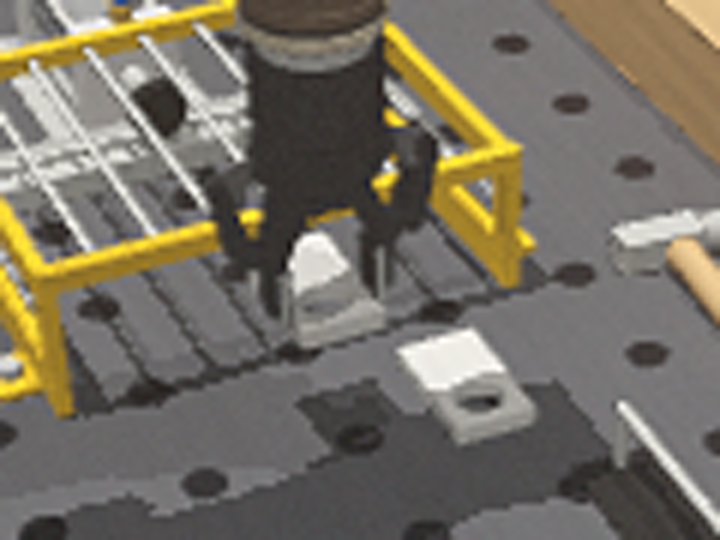

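Request:
{"name": "servo_tool", "arguments": {
  "xyz": [
    [-30,-7,-2],
    [-41,-9,-2],
    [-42,-8,-2],
    [-41,-9,-2],
    [-41,-9,-2]
  ],
  "yaw": [0,0,0,0,0]
}}

```text
clock: 28.0
tool_pos: [0.4982, -0.0518, 0.1138]
tool_rot: [0.708, 0.706, 0.0, 0.0]
wrist_force: [-0.2, 0.4, -1.0]
grip_width: 0.0495
```

Request:
{"name": "servo_tool", "arguments": {
  "xyz": [
    [-41,-9,0],
    [-41,-9,0],
    [-41,-8,0],
    [-41,-9,0],
    [-42,-9,0]
  ],
  "yaw": [0,0,0,0,0]
}}

```text
clock: 28.5
tool_pos: [0.4539, -0.2576, 0.1137]
tool_rot: [0.708, 0.706, 0.0, 0.0]
wrist_force: [0.8, -0.3, -1.9]
grip_width: 0.0499
```

Request:
{"name": "servo_tool", "arguments": {
  "xyz": [
    [-41,-9,0],
    [-41,-9,0],
    [-41,-9,0],
    [-14,-2,0],
    [0,0,0]
  ],
  "yaw": [0,0,0,0,0]
}}

```text
clock: 29.0
tool_pos: [0.4237, -0.3958, 0.1136]
tool_rot: [0.709, 0.705, -0.001, 0.0]
wrist_force: [0.4, 0.2, -1.3]
grip_width: 0.0498
```

```bash
python3 plan.py 0.425 -0.396 0.03 90 45;  python3 - <<'E'
from h import *
p,d=snap("side","side23"); crop(p,(230,220,390,340),5,"c23")
E
```

```text
at [ 423.6601 -395.8094  113.5903] ang 89.64 tilt 0.09
[[0, 1, 42], [0, 0, 42]] [-0.003, -0.003]
end [ 424.6601 -395.8157   29.5903] 89.98283916969956
```

View pics/c23.png

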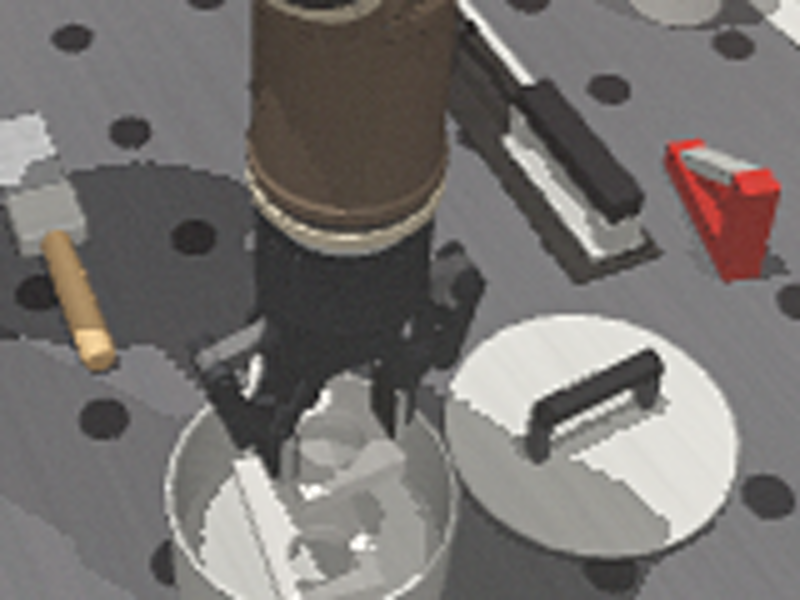

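Request:
{"name": "servo_tool", "arguments": {
  "xyz": [
    [0,1,25],
    [0,0,25],
    [0,0,22],
    [0,0,14],
    [0,0,4]
  ],
  "yaw": [0,0,0,0,0]
}}

```text
clock: 29.55
tool_pos: [0.4262, -0.391, 0.0219]
tool_rot: [0.707, 0.707, 0.0, -0.001]
wrist_force: [0.2, 0.1, -0.9]
grip_width: 0.0495
```

Request:
{"name": "servo_tool", "arguments": {
  "xyz": [
    [0,0,1],
    [0,0,0]
  ],
  "yaw": [0,0]
}}

```text
clock: 29.75
tool_pos: [0.4267, -0.3932, 0.023]
tool_rot: [0.708, 0.707, 0.0, 0.001]
wrist_force: [-0.1, 0.4, -1.9]
grip_width: 0.05
```

Request:
{"name": "servo_tool", "arguments": {
  "xyz": [
    [0,0,0],
    [0,0,0],
    [0,0,0],
    [0,0,0]
  ],
  "yaw": [0,0,0,0],
  "claw": -0.46
}}

```text
clock: 30.15
tool_pos: [0.4263, -0.3933, 0.0226]
tool_rot: [0.708, 0.706, 0.0, 0.0]
wrist_force: [0.1, 0.1, 0.2]
grip_width: 0.0626
```

Request:
{"name": "servo_tool", "arguments": {
  "xyz": [
    [0,0,-20],
    [0,0,-40],
    [0,0,-40],
    [0,0,-10]
  ],
  "yaw": [0,0,0,0]
}}

```text
clock: 30.55
tool_pos: [0.4273, -0.3951, 0.1364]
tool_rot: [0.708, 0.706, 0.0, 0.003]
wrist_force: [0.5, -0.5, -0.5]
grip_width: 0.0622
```

```bash
python3 plan.py 0.6384 0.145 0.09 89 45;  python3 - <<'E'
from h import *
p,d=snap("side","side24"); crop(p,(230,220,390,340),5,"c24")
p,d=snap("top","t24"); crop(p,(190,140,390,290),4,"ct24")
E
```

```text
at [ 427.3288 -395.0513  136.4277] ang 89.84 tilt 0.34
[[42, 16, 4], [41, 16, 3], [42, 16, 4], [41, 16, 3], [42, 16, 4]] [0.001, 0.001, 0.001, 0.002, 0.001]
[[42, 16, 3], [41, 16, 4], [42, 16, 4], [42, 15, 3], [42, 16, 4]] [0.001, 0.001, 0.001, 0.001, 0.001]
[[41, 16, 3], [42, 15, 4], [42, 16, 3]] [0.001, 0.002, 0.001]
end [638.4718 144.9698  90.4277] 88.98408422818939
```

View pics/c24.png

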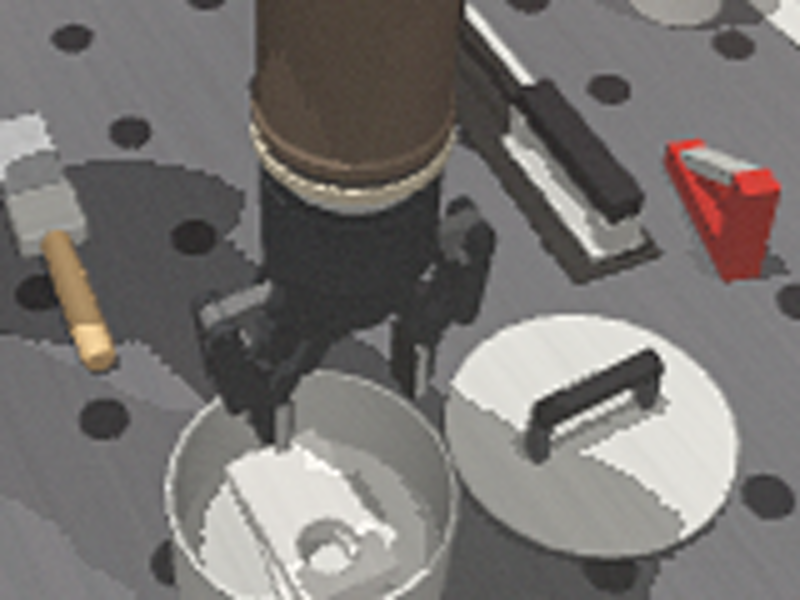

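View pics/ct24.png

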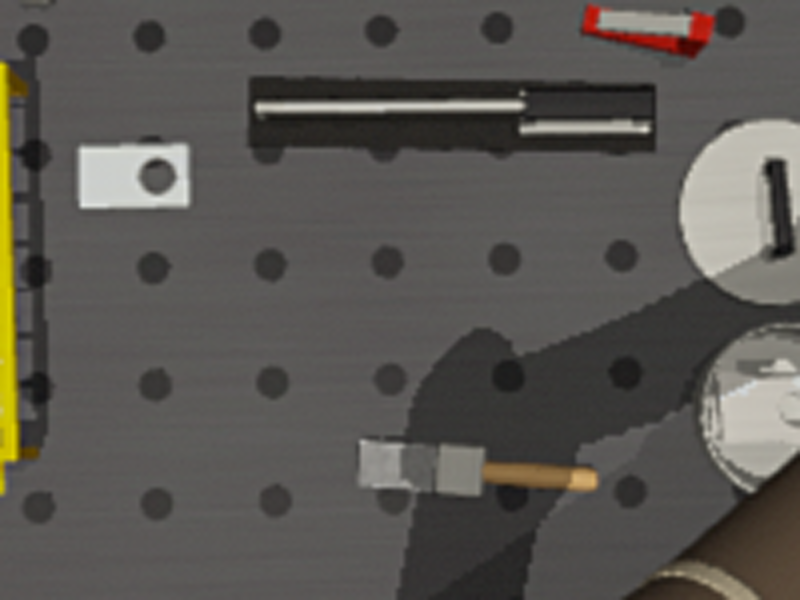

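Request:
{"name": "servo_tool", "arguments": {
  "xyz": [
    [42,16,4],
    [41,16,3],
    [42,16,4],
    [41,16,3],
    [42,16,4]
  ],
  "yaw": [0.001,0.001,0.001,0.002,0.001],
  "claw": -0.75
}}

```text
clock: 31.15
tool_pos: [0.5065, -0.1835, 0.1127]
tool_rot: [0.71, 0.704, -0.001, -0.001]
wrist_force: [1.1, -0.8, 1.5]
grip_width: 0.0744
```

Request:
{"name": "servo_tool", "arguments": {
  "xyz": [
    [42,16,3],
    [41,16,4],
    [42,16,4],
    [42,15,3],
    [42,16,4]
  ],
  "yaw": [0.001,0.001,0.001,0.001,0.001]
}}

```text
clock: 31.65
tool_pos: [0.5874, 0.0246, 0.0945]
tool_rot: [0.712, 0.702, -0.001, -0.001]
wrist_force: [-0.3, 0.1, -0.2]
grip_width: 0.0748
```

Request:
{"name": "servo_tool", "arguments": {
  "xyz": [
    [41,16,3],
    [42,15,4],
    [42,16,3],
    [0,0,0],
    [0,0,0]
  ],
  "yaw": [0.001,0.001,0.001,0,0]
}}

```text
clock: 32.15
tool_pos: [0.6355, 0.1483, 0.0838]
tool_rot: [0.712, 0.702, -0.002, -0.001]
wrist_force: [-0.4, -1.2, 0.8]
grip_width: 0.0749
```

```bash
python3 plan.py 0.6384 0.145 0.007 89 45
```

```text
at [635.5417 148.273   83.8227] ang 89.24 tilt 0.19
[[-2, 1, 38], [-1, 2, 39]] [0.002, 0.002]
end [638.4998 145.2297   6.8227] 89.0144336262564
```

Request:
{"name": "servo_tool", "arguments": {
  "xyz": [
    [-2,1,25],
    [-1,2,30],
    [0,0,17],
    [0,0,8],
    [0,0,0]
  ],
  "yaw": [0.004,0,0,0,0]
}}

```text
clock: 32.65
tool_pos: [0.6389, 0.143, 0.0052]
tool_rot: [0.715, 0.7, -0.001, -0.0]
wrist_force: [-0.4, 0.2, 1.0]
grip_width: 0.0746
```

```bash
python3 - <<'E'
from h import *
p,d=snap("side","side25"); crop(p,(220,150,320,225),8,"c25")
E
python3 plan.py 0.6384 0.147 0.0035 89 45
```

```text
at [639.7251 143.3469   6.3464] ang 88.81 tilt 0.03
[[4, -1, 3]] [-0.003]
end [638.8086 147.3669   3.3464] 88.97947810322161
```

View pics/c25.png

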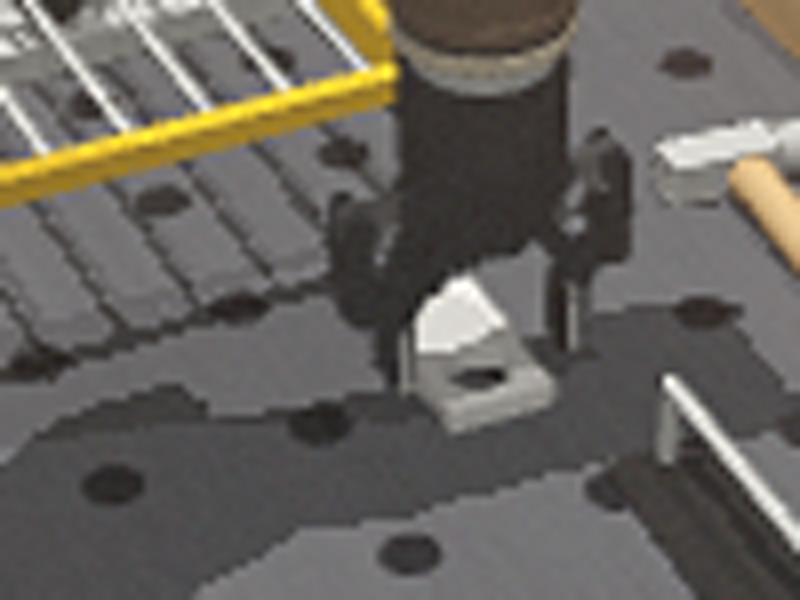

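Request:
{"name": "servo_tool", "arguments": {
  "xyz": [
    [4,-2,2],
    [0,0,0],
    [0,0,0]
  ],
  "yaw": [0,0,0]
}}

```text
clock: 33.0
tool_pos: [0.6381, 0.1487, 0.0051]
tool_rot: [0.714, 0.7, 0.001, 0.0]
wrist_force: [-0.4, 0.1, 0.1]
grip_width: 0.0746
```

Request:
{"name": "servo_tool", "arguments": {
  "xyz": [
    [0,0,0],
    [0,0,0],
    [0,0,0],
    [0,0,0],
    [0,0,0]
  ],
  "yaw": [0,0,0,0,0],
  "claw": 1,
  "force": 60
}}

```text
clock: 33.5
tool_pos: [0.6382, 0.1482, 0.0052]
tool_rot: [0.714, 0.7, 0.0, 0.0]
wrist_force: [-2.3, 0.2, 5.9]
grip_width: 0.0495
```

Request:
{"name": "servo_tool", "arguments": {
  "xyz": [
    [0,0,0],
    [0,0,-10],
    [-5,0,-25],
    [-10,0,-35],
    [0,0,-35]
  ],
  "yaw": [0,0,0,0,0]
}}

```text
clock: 34.0
tool_pos: [0.6372, 0.1308, 0.1106]
tool_rot: [0.715, 0.699, -0.001, 0.0]
wrist_force: [0.2, -0.2, -1.4]
grip_width: 0.0492
```

```bash
python3 plan.py 0.425 -0.391 0.125 90 45;  python3 - <<'E'
from h import *
p,d=snap("side","side26"); crop(p,(200,130,320,220),6,"c26")
E
```

```text
at [637.1798 130.7769 110.6027] ang 88.73 tilt 0.1
[[-40, -15, -1], [-41, -16, -1], [-40, -15, -1], [-41, -16, -1], [-40, -16, -2]] [-0.002, -0.001, -0.002, -0.002, -0.002]
[[-41, -16, -1], [-40, -15, -1], [-40, -16, -1], [-40, -16, -1], [-41, -16, -1]] [-0.001, -0.002, -0.002, -0.001, -0.002]
[[-40, -16, -1], [-40, -17, -1], [-40, -16, -1]] [-0.002, -0.002, -0.001]
end [ 424.9504 -390.7493  124.6027] 89.98782918216901
```

View pics/c26.png

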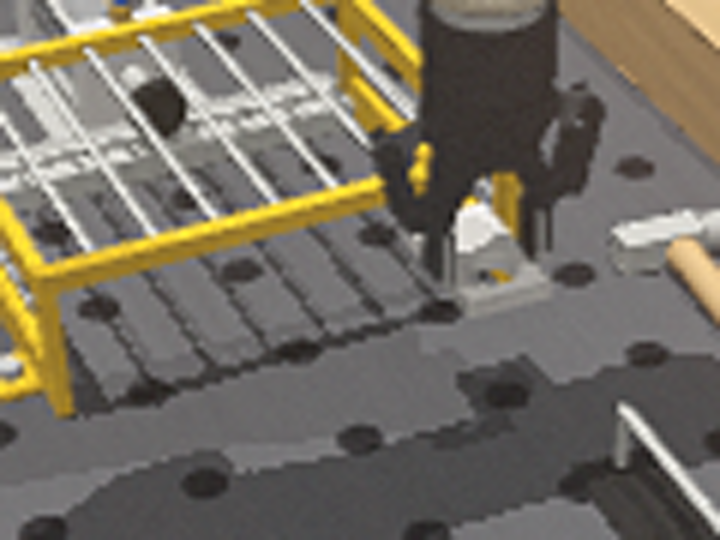

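Request:
{"name": "servo_tool", "arguments": {
  "xyz": [
    [-30,-12,-3],
    [-41,-16,-3],
    [-40,-15,-3],
    [-41,-16,-3],
    [-40,-16,-2]
  ],
  "yaw": [-0.002,-0.002,-0.002,-0.002,-0.002]
}}

```text
clock: 34.55
tool_pos: [0.5587, -0.0594, 0.1239]
tool_rot: [0.711, 0.704, 0.0, 0.0]
wrist_force: [0.2, -0.3, -1.1]
grip_width: 0.0493
```

Request:
{"name": "servo_tool", "arguments": {
  "xyz": [
    [-41,-16,0],
    [-40,-15,0],
    [-40,-16,0],
    [-40,-16,0],
    [-41,-16,0]
  ],
  "yaw": [-0.002,-0.002,-0.002,-0.002,-0.002]
}}

```text
clock: 35.05
tool_pos: [0.4786, -0.2606, 0.1238]
tool_rot: [0.707, 0.707, 0.0, 0.0]
wrist_force: [1.0, -0.8, -0.6]
grip_width: 0.0494
```

Request:
{"name": "servo_tool", "arguments": {
  "xyz": [
    [-40,-16,0],
    [-40,-17,0],
    [-40,-16,0],
    [-10,-4,0],
    [0,0,0]
  ],
  "yaw": [-0.002,0,0,0,0]
}}

```text
clock: 35.55
tool_pos: [0.4249, -0.3916, 0.1237]
tool_rot: [0.708, 0.706, -0.0, 0.0]
wrist_force: [-0.1, 0.3, -1.0]
grip_width: 0.0495
```

```bash
python3 plan.py 0.425 -0.391 0.04 90 45;  python3 - <<'E'
from h import *
p,d=snap("side","side27"); crop(p,(230,220,390,340),5,"c27")
E
```

```text
at [ 424.8953 -391.615   123.6842] ang 89.86 tilt 0.06
[[0, 0, 42], [1, 0, 42]] [-0.001, -0.001]
end [ 424.8968 -390.615    39.6842] 89.97240654501078
```

View pics/c27.png

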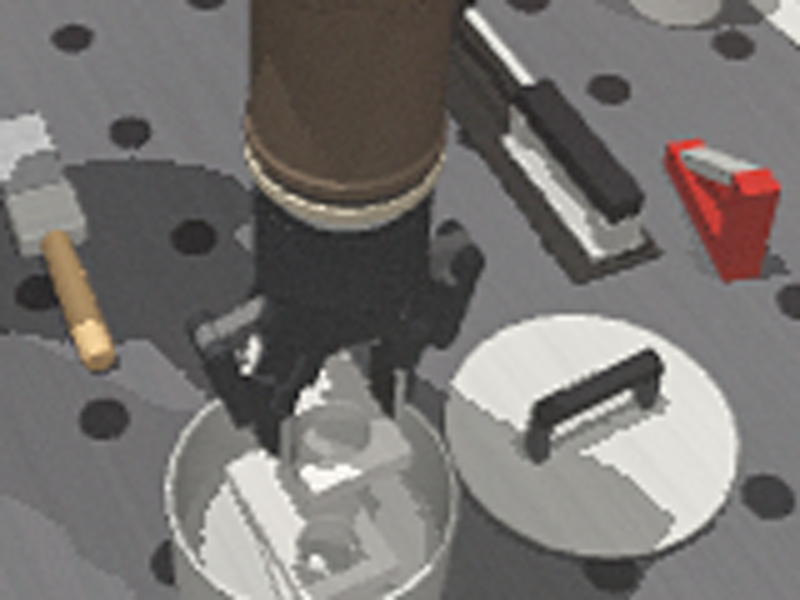

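Request:
{"name": "servo_tool", "arguments": {
  "xyz": [
    [0,0,25],
    [0,0,25],
    [0,0,20],
    [0,0,13],
    [0,0,5]
  ],
  "yaw": [0,0,0,0,0]
}}

```text
clock: 36.1
tool_pos: [0.427, -0.3873, 0.0341]
tool_rot: [0.706, 0.709, 0.0, -0.001]
wrist_force: [1.0, -0.3, -1.2]
grip_width: 0.0494
```

Request:
{"name": "servo_tool", "arguments": {
  "xyz": [
    [0,0,0],
    [0,0,0]
  ],
  "yaw": [0,0]
}}

```text
clock: 36.3
tool_pos: [0.4271, -0.3895, 0.036]
tool_rot: [0.706, 0.708, 0.0, 0.001]
wrist_force: [0.6, 0.5, -0.9]
grip_width: 0.0491
```

Request:
{"name": "servo_tool", "arguments": {
  "xyz": [
    [0,0,0],
    [0,0,0],
    [0,0,0],
    [0,0,0]
  ],
  "yaw": [0,0,0,0],
  "claw": -0.46
}}

```text
clock: 36.7
tool_pos: [0.4266, -0.3895, 0.0356]
tool_rot: [0.706, 0.708, 0.0, 0.0]
wrist_force: [0.5, -0.5, 0.0]
grip_width: 0.0624
```

Request:
{"name": "servo_tool", "arguments": {
  "xyz": [
    [0,0,-20],
    [0,0,-40],
    [0,0,-40],
    [0,0,-10]
  ],
  "yaw": [0,0,0,0]
}}

```text
clock: 37.1
tool_pos: [0.4277, -0.3912, 0.1494]
tool_rot: [0.707, 0.708, 0.001, 0.003]
wrist_force: [0.4, -0.8, 0.5]
grip_width: 0.0621
```

```bash
python3 plan.py 0.593 -0.378 0.12 180 45;  python3 - <<'E'
from h import *
p,d=snap("side","side28"); crop(p,(230,220,390,340),5,"c28")
E
```

```text
at [ 427.7041 -391.2247  149.4278] ang 90.07 tilt 0.34
[[1, 14, 2], [-1, 14, 3], [-2, 13, 2], [-4, 13, 3], [-6, 13, 2]] [-0.131, -0.131, -0.13, -0.131, -0.131]
[[-8, 11, 3], [-9, 11, 2], [-10, 9, 3], [-12, 8, 2], [-12, 6, 3]] [-0.131, -0.131, -0.13, -0.131, -0.131]
[[-13, 5, 2], [-13, 3, 2]] [-0.131, -0.13]
end [ 592.6368 -377.8087  120.4278] 179.97141183273573
```

View pics/c28.png

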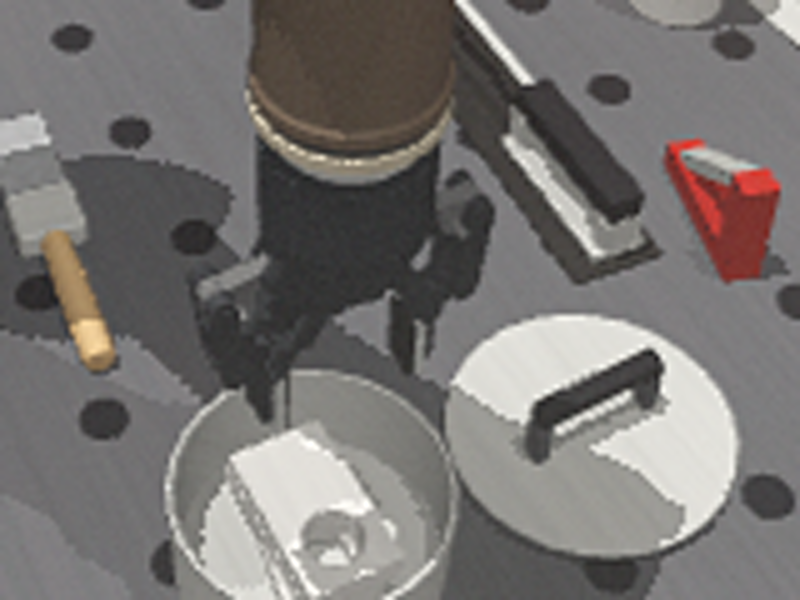

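```bash
python3 -c "
from h import *
print(arm.observe()['qpos'])"; python3 plan.py 0.50 0.0 0.15 180 45; python3 plan.py 0.50 0.0 0.15 0 45
```

```text
[ 0.1636  0.4785  0.67    1.8376 -0.3625  0.9441  0.9953]
at [ 427.8295 -390.9504  149.152 ] ang 90.09 tilt 0.34
[[33, 6, 0], [31, 10, 0], [30, 15, 0], [28, 18, 0], [25, 21, 0]] [-0.131, -0.131, -0.13, -0.131, -0.131]
[[22, 25, 0], [19, 27, 0], [15, 30, -1], [11, 31, 0], [7, 32, 0]] [-0.131, -0.13, -0.131, -0.131, -0.131]
[[3, 33, 0], [-2, 33, 0]] [-0.13, -0.131]
end [499.8     -0.2444 150.152 ] 179.9912475753761
at [ 427.8295 -390.9504  149.152 ] ang 90.09 tilt 0.34
[[33, 6, 0], [33, 2, 0], [33, -3, 0], [32, -6, 0], [31, -12, 0]] [0.131, 0.131, 0.131, 0.131, 0.131]
[[30, -15, 0], [27, -18, 0], [25, -23, -1], [21, -25, 0], [18, -28, 0]] [0.131, 0.131, 0.131, 0.131, 0.131]
[[15, -30, 0], [10, -31, 0]] [0.131, 0.131]
end [499.8988  -0.0303 150.152 ] 0.025204124784446336
```

Request:
{"name": "servo_tool", "arguments": {
  "xyz": [
    [33,6,0],
    [33,2,0],
    [33,-3,0],
    [32,-6,0],
    [31,-12,0]
  ],
  "yaw": [0.131,0.131,0.131,0.131,0.131]
}}

```text
clock: 37.65
tool_pos: [0.4557, -0.2249, 0.1443]
tool_rot: [0.898, 0.441, -0.0, -0.0]
wrist_force: [0.9, 0.0, 0.1]
grip_width: 0.0621
```

Request:
{"name": "servo_tool", "arguments": {
  "xyz": [
    [30,-15,0],
    [27,-18,0],
    [25,-23,-1],
    [21,-25,0],
    [18,-28,0]
  ],
  "yaw": [0.131,0.131,0.131,0.131,0.131]
}}

```text
clock: 38.15
tool_pos: [0.4854, -0.0619, 0.1455]
tool_rot: [0.992, 0.128, -0.0, 0.0]
wrist_force: [1.3, -0.3, -0.9]
grip_width: 0.0626
```

Request:
{"name": "servo_tool", "arguments": {
  "xyz": [
    [15,-30,0],
    [10,-31,0],
    [0,0,0]
  ],
  "yaw": [0.131,0.131,0]
}}

```text
clock: 38.45
tool_pos: [0.4986, 0.0066, 0.1447]
tool_rot: [1.0, 0.002, -0.001, 0.0]
wrist_force: [-0.6, -0.0, -0.0]
grip_width: 0.0621
```

```bash
python3 - <<'E'
from h import *
from fit import tub,circ
print(arm.observe()['qpos'])
p,d=snap("top","t29"); crop(p,(330,150,450,280),6,"ct29"); snap("side","s29")
print("tub",tub("t29.npy"))
C=cloud("top",d)
g=p.astype(int).min(2); m=(g>110).astype(np.uint8); k=np.zeros_like(m); k[165:219,352:415]=m[165:219,352:415]
cs,_=cv2.findContours(k,cv2.RETR_EXTERNAL,cv2.CHAIN_APPROX_NONE); c=max(cs,key=cv2.contourArea)
e=cv2.fitEllipse(cv2.convexHull(c)); print(e,ray("top",[e[0]],.012))
Z=C[165:219,352:415]; m=Z[...,2]>.035; P=Z[m]
print(len(P),P.mean(0),np.median(P[:,2]),cv2.minAreaRect((P[:,:2]*1000).astype(np.float32)))
for t in ("lid_bar","tub_rim"):
    for x in arm.trace(t,"side")[:2]: print(t,x["score"],np.round(x["bbox"]))
E
```

```text
[-0.9557  0.517   1.1407  2.0403 -0.581   0.9573 -1.0749]
tub (132, (array([ 0.4252, -0.3771]), np.float64(0.07104423214684165)), np.float64(0.0595697087235596))
((382.87542724609375, 192.5492401123047), (46.13062286376953, 46.91815185546875), 117.98185729980469) [[ 0.5945 -0.381   0.012 ]]
127 [ 0.5894 -0.3503  0.1537] 0.05188718751472865 ((567.923583984375, -193.066650390625), (160.8720245361328, 400.14581298828125), 20.948312759399414)
lid_bar 0.89 [317. 284. 375. 333.]
lid_bar 0.26 [300. 198. 359. 272.]
tub_rim 0.97 [261. 295. 322. 355.]
```

View pics/ct29.png

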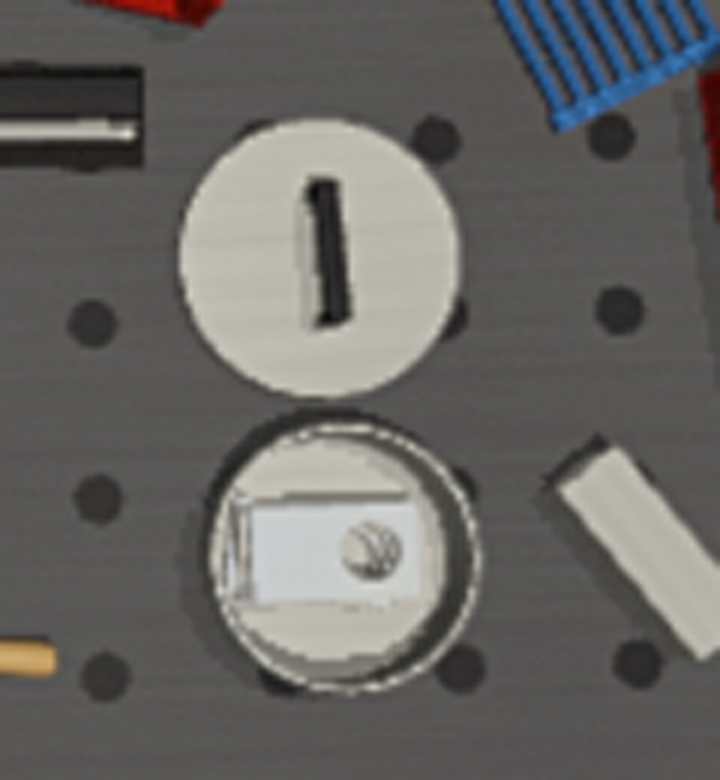

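```bash
python3 - <<'E'
from h import *
f=lambda x,y,l,t,s:((x+.5)/s-.5+l,(y+.5)/s-.5+t)
g=lambda L,z:ray("top",[f(x,y,330,150,6) for x,y in L],z)
print("rim",g([(346,557)],.06),"bar",g([(321,180),(336,324)],.052),g([(329,252)],.052),"lid",g([(320,258)],.012))
q=g([(321,180),(336,324)],.052); e=q[0]-q[1]; print(np.degrees(np.arctan2(e[1],e[0])),np.linalg.norm(e))
p=cv2.cvtColor(cv2.imread("pics/s29.png"),cv2.COLOR_BGR2RGB); crop(p,(250,270,390,370),5.5,"cs29")
E
```

```text
rim [[ 0.4253 -0.3784  0.06  ]] bar [[ 0.6335 -0.3753  0.052 ]
 [ 0.5534 -0.3801  0.052 ]] [[ 0.5934 -0.378   0.052 ]] lid [[ 0.5943 -0.3812  0.012 ]]
3.460533421234056 0.08028191219365544
```

View pics/cs29.png

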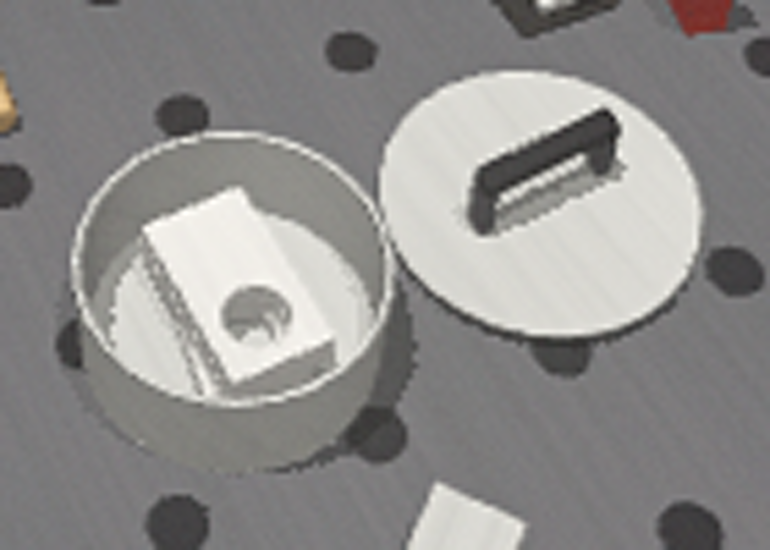

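```bash
cat > cf.py <<'E'
# fit circle of given height & radius to edge pixels by least squares on canny points projected to plane
from h import *
from scipy.optimize import least_squares
def fitc(cam,img,z,r,c0,tol=.006,lo=60,hi=140):
    g=cv2.cvtColor(img,cv2.COLOR_BGR2GRAY); e=cv2.Canny(cv2.GaussianBlur(g,(3,3),0),lo,hi)
    vu=np.argwhere(e>0); P=ray(cam,vu[:,::-1],z)[:,:2]; c=np.array(c0)
    for t in (tol*2,tol,tol*.6):
        d=np.hypot(*(P-c).T)-r; Q=P[abs(d)<t]
        s=least_squares(lambda p:np.hypot(*(Q-p).T)-r,c,loss="soft_l1",f_scale=.001); c=s.x
    return c,len(Q),np.sqrt(np.median((np.hypot(*(Q-c).T)-r)**2))
if __name__=="__main__":
    for cam,f in (("top","t29"),("side","s29")):
        im=cv2.imread(f"pics/{f}.png")
        print(cam,"rim out",fitc(cam,im,.06,.073,(.425,-.378)),"rim in",fitc(cam,im,.06,.070,(.425,-.378)),"lid",fitc(cam,im,.012,.079,(.5945,-.381)))
E
python3 cf.py
```

```text
top rim out (array([ 0.4249, -0.3783]), 152, np.float64(0.0014621994935759561)) rim in (array([ 0.4247, -0.3738]), 127, np.float64(0.001106855408048793)) lid (array([ 0.5942, -0.3813]), 174, np.float64(0.0009816559898498476))
side rim out (array([ 0.4221, -0.3762]), 201, np.float64(0.0012042516632733424)) rim in (array([ 0.4216, -0.3804]), 179, np.float64(0.0010386104898721937)) lid (array([ 0.591 , -0.3796]), 194, np.float64(0.0009813347461921286))
```

```bash
python3 plan.py 0.593 -0.379 0.10 3.5 44
```

```text
at [497.8741   0.5091 145.915 ] ang 0.05 tilt 0.05
[[11, 42, 5], [10, 42, 5], [10, 43, 5], [9, 42, 5], [10, 43, 6]] [-0.007, -0.006, -0.007, -0.007, -0.006]
[[9, 42, 5], [9, 43, 5], [8, 42, 5], [9, 43, 5]] [-0.007, -0.007, -0.007, -0.006]
end [ 593.4079 -379.0467   99.915 ] 3.48622067278222
```

Request:
{"name": "servo_tool", "arguments": {
  "xyz": [
    [11,42,5],
    [10,42,5],
    [10,43,5],
    [9,42,5],
    [10,43,5]
  ],
  "yaw": [-0.007,-0.007,-0.007,-0.007,-0.007],
  "claw": -0.1
}}

```text
clock: 39.15
tool_pos: [0.5508, -0.2129, 0.1211]
tool_rot: [1.0, 0.017, 0.0, -0.0]
wrist_force: [0.3, 0.5, 0.6]
grip_width: 0.0469
```

Request:
{"name": "servo_tool", "arguments": {
  "xyz": [
    [9,42,5],
    [9,42,5],
    [8,42,5],
    [9,42,5],
    [0,0,0]
  ],
  "yaw": [-0.007,-0.007,-0.007,-0.005,0]
}}

```text
clock: 39.65
tool_pos: [0.5908, -0.3848, 0.1009]
tool_rot: [1.0, 0.027, -0.001, 0.002]
wrist_force: [-0.9, -0.6, -0.5]
grip_width: 0.0469
```

```bash
python3 -c "
from h import *
p,d=snap('side','s30'); crop(p,(280,220,420,320),5.5,'cs30')"; python3 plan.py 0.593 -0.379 0.04 3.5 44
```

```text
at [ 591.2561 -381.6058  100.8478] ang 3.17 tilt 0.13
[[1, -1, 30], [1, -2, 31]] [-0.003, -0.003]
end [ 593.0812 -378.4972   39.8478] 3.5110739359225827
```

View pics/cs30.png

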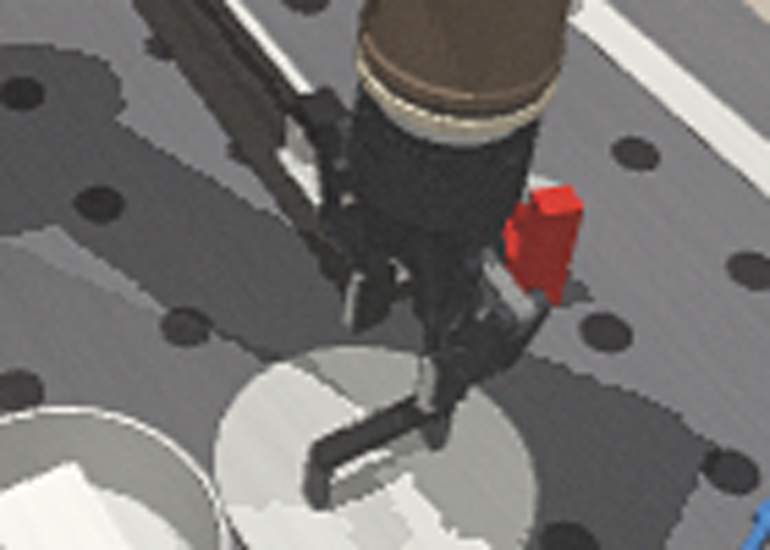

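Fingers are either side of the grip bar line (crop ~(390,430)), with the square and hook clear. Descend.

Request:
{"name": "servo_tool", "arguments": {
  "xyz": [
    [1,-1,25],
    [0,-1,25],
    [0,0,16],
    [0,0,7],
    [0,0,0]
  ],
  "yaw": [-0.004,0,0,0,0]
}}

```text
clock: 40.2
tool_pos: [0.5947, -0.3735, 0.0277]
tool_rot: [0.999, 0.033, -0.001, -0.0]
wrist_force: [-0.4, 0.4, 0.1]
grip_width: 0.0469
```

```bash
python3 -c "
from h import *
p,d=snap('side','s31'); crop(p,(280,220,420,320),5.5,'cs31')"; python3 plan.py 0.593 -0.379 0.027 3.5 44
```

```text
at [ 595.15   -373.932    28.7119] ang 3.77 tilt 0.01
[[-2, 5, 2]] [0.005]
end [ 593.4836 -379.0528   26.7119] 3.48842728581401
```

View pics/cs31.png

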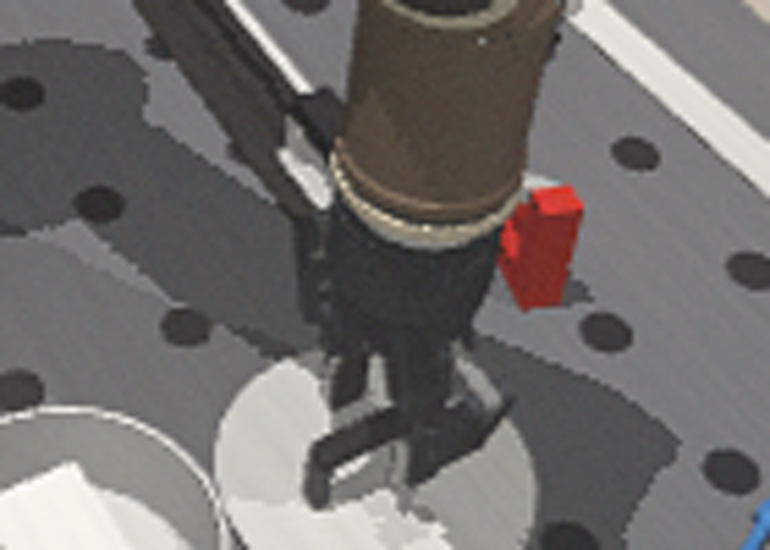

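Request:
{"name": "servo_tool", "arguments": {
  "xyz": [
    [-2,5,2],
    [0,0,0],
    [0,0,0]
  ],
  "yaw": [0,0,0]
}}

```text
clock: 40.55
tool_pos: [0.5936, -0.3795, 0.027]
tool_rot: [0.999, 0.033, 0.0, 0.0]
wrist_force: [0.8, 0.3, -0.1]
grip_width: 0.0469
```

Request:
{"name": "servo_tool", "arguments": {
  "xyz": [
    [0,0,0],
    [0,0,0],
    [0,0,0],
    [0,0,0],
    [0,0,0]
  ],
  "yaw": [0,0,0,0,0],
  "claw": 1,
  "force": 80
}}

```text
clock: 41.05
tool_pos: [0.5937, -0.3788, 0.0266]
tool_rot: [0.999, 0.033, 0.0, -0.0]
wrist_force: [-1.1, 1.7, 4.5]
grip_width: 0.0125
```

Request:
{"name": "servo_tool", "arguments": {
  "xyz": [
    [0,0,0],
    [0,0,0],
    [0,0,-10],
    [0,0,-15],
    [0,0,0]
  ],
  "yaw": [0,0,0,0,0]
}}

```text
clock: 41.55
tool_pos: [0.5943, -0.3801, 0.0537]
tool_rot: [0.999, 0.033, 0.001, 0.001]
wrist_force: [0.2, 0.1, -3.2]
grip_width: 0.0126
```

```bash
python3 - <<'E'
from h import *
from cf import fitc
p,d=snap('side','s32'); crop(p,(280,220,420,320),5.5,'cs32')
im=cv2.imread("pics/s32.png"); s=arm.observe(); print(s["tool_pos"],s["wrist_force"],s["moment"],s["grip_width"])
for z in (.034,.036,.038): print(z,fitc("side",im,z,.079,(.591,-.379)))
E
```

```text
[ 0.594  -0.3796  0.0527] [-0.1076 -0.2287 -5.2437] [0.0141 0.0832 0.0042] 0.01260835161189983
0.034 (array([ 0.5937, -0.3789]), 166, np.float64(0.0007500589621153735))
0.036 (array([ 0.5928, -0.38  ]), 166, np.float64(0.0008280589728934708))
0.038 (array([ 0.5918, -0.381 ]), 165, np.float64(0.0008908599093019887))
```

View pics/cs32.png

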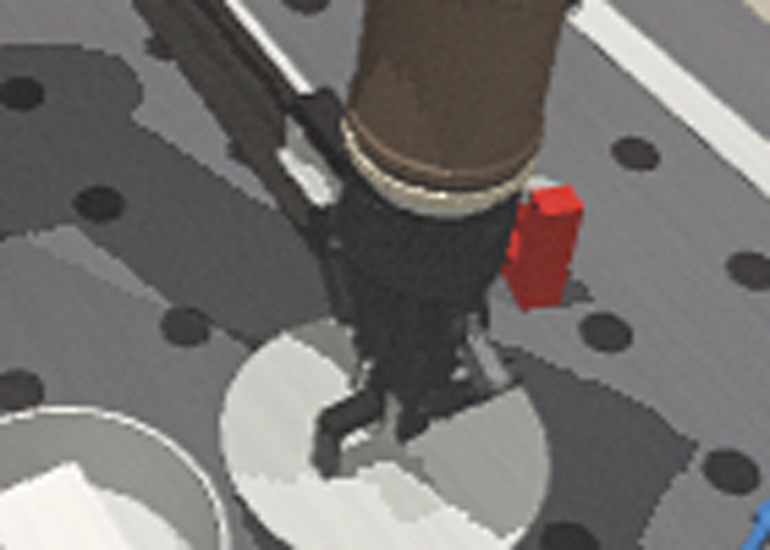

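```bash
python3 plan.py 0.4243 -0.3762 0.107 3.5 30
```

```text
at [ 594.0418 -379.607    52.6951] ang 3.77 tilt 0.13
[[-28, -2, -9], [-28, -3, -9], [-29, -2, -9], [-28, -3, -9], [-28, -2, -9]] [0.001, 0.001, 0.0, 0.001, 0.001]
[[-28, -2, -9]] [0.001]
end [ 424.4923 -376.3999  106.6951] 3.4800068877741586
```

Request:
{"name": "servo_tool", "arguments": {
  "xyz": [
    [0,0,-25],
    [0,0,-25],
    [-5,0,-5],
    [-25,-2,0],
    [-28,-3,0]
  ],
  "yaw": [0,0,0,0,0]
}}

```text
clock: 42.1
tool_pos: [0.5346, -0.3771, 0.1052]
tool_rot: [0.999, 0.034, -0.0, -0.0]
wrist_force: [-1.5, -0.1, -4.1]
grip_width: 0.0122
```

Request:
{"name": "servo_tool", "arguments": {
  "xyz": [
    [-30,-3,0],
    [-30,-2,0],
    [-28,-2,0],
    [-18,-1,0],
    [-5,0,0]
  ],
  "yaw": [0,0,0,0,0]
}}

```text
clock: 42.6
tool_pos: [0.421, -0.3768, 0.1056]
tool_rot: [1.0, 0.031, -0.001, -0.001]
wrist_force: [0.4, -0.5, -3.6]
grip_width: 0.0123
```

Request:
{"name": "servo_tool", "arguments": {
  "xyz": [
    [0,0,0],
    [0,0,0]
  ],
  "yaw": [0,0]
}}

```text
clock: 42.8
tool_pos: [0.4251, -0.3768, 0.106]
tool_rot: [0.999, 0.033, 0.0, 0.0]
wrist_force: [0.2, 0.3, -3.9]
grip_width: 0.0123
```

```bash
cat > chk.py <<'E'
from h import *
from cf import fitc
import sys
n=sys.argv[1]
p,d=snap('side','s'+n); crop(p,(230,230,370,370),4.2,'cs'+n)
im=cv2.imread(f"pics/s{n}.png"); s=arm.observe(); t=s["tool_pos"]; print(s["clock"],t,s["wrist_force"],s["moment"],s["grip_width"])
z=t[2]-.0146
for a in (-.001,0,.001): print("lid",round(z+a,4),fitc("side",im,z+a,.079,t[:2]+[-.002,-.001]))
print("lid under",fitc("side",im,z-.004,.079,t[:2]+[-.002,-.001]))
print("rim",fitc("side",im,.06,.073,(.422,-.3765),tol=.003),fitc("side",im,0.,.073,(.422,-.3765),tol=.004))
E
python3 chk.py 33; python3 plan.py 0.4243 -0.3765 0.107 3.5 30
```

```text
42.85 [ 0.4253 -0.3768  0.106 ] [ 0.2902  0.753  -4.9623] [-0.066  -0.0495 -0.0035] 0.01247797059605304
lid 0.0904 (array([ 0.4236, -0.3775]), 196, np.float64(0.0008763539510709889))
lid 0.0914 (array([ 0.4233, -0.3781]), 196, np.float64(0.0008675131404868983))
lid 0.0924 (array([ 0.423 , -0.3787]), 196, np.float64(0.0009063337941681441))
lid under (array([ 0.4246, -0.3757]), 196, np.float64(0.0008318147858845627))
rim (array([ 0.4213, -0.3773]), 27, np.float64(0.0008149477943836525)) (array([ 0.4223, -0.3735]), 68, np.float64(0.0009704806974219396))
at [ 425.2708 -376.7925  106.0379] ang 3.86 tilt 0.02
[[-1, 0, -1]] [0.006]
end [ 424.273  -376.8597  107.0379] 3.511560081227799
```

View pics/cs33.png

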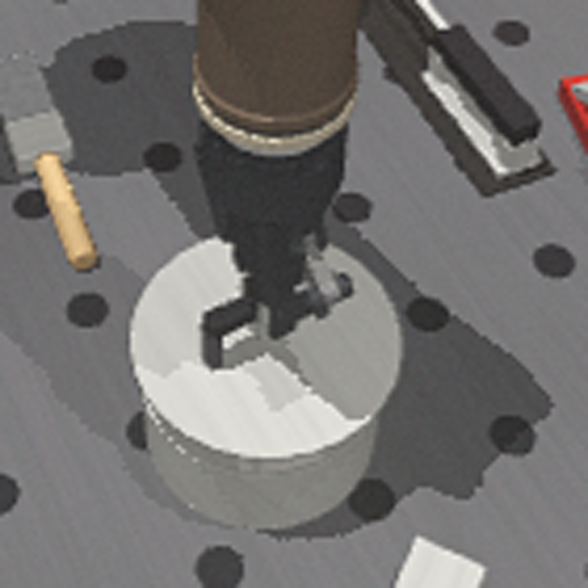

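Request:
{"name": "servo_tool", "arguments": {
  "xyz": [
    [-1,-1,8],
    [0,0,6],
    [0,0,3],
    [0,0,0]
  ],
  "yaw": [0,0,0,0]
}}

```text
clock: 43.25
tool_pos: [0.4227, -0.3758, 0.0885]
tool_rot: [0.999, 0.033, -0.001, -0.0]
wrist_force: [0.1, -0.2, -4.5]
grip_width: 0.0128
```

```bash
python3 chk.py 34
```

```text
43.3 [ 0.4228 -0.376   0.0889] [-0.3228 -0.7259 -3.7589] [ 0.0386 -0.0046 -0.0085] 0.012704436208313923
lid 0.0733 (array([ 0.4208, -0.377 ]), 193, np.float64(0.0008772589753427429))
lid 0.0743 (array([ 0.4205, -0.3776]), 192, np.float64(0.0008952611523373284))
lid 0.0753 (array([ 0.4202, -0.3782]), 192, np.float64(0.0009100676359088872))
lid under (array([ 0.4217, -0.3753]), 194, np.float64(0.0008259085627689336))
rim (array([ 0.4204, -0.3751]), 64, np.float64(0.0007429040890251709)) (array([ 0.4224, -0.3732]), 64, np.float64(0.0008426502008091393))
```

View pics/cs34.png

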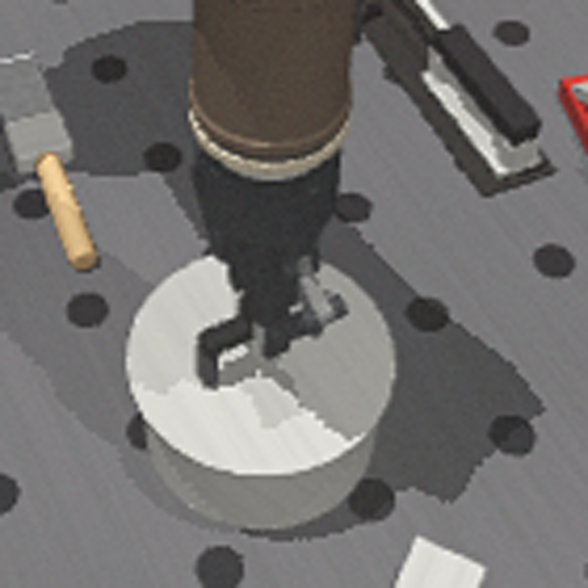

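Request:
{"name": "servo_tool", "arguments": {
  "xyz": [
    [2,-1,0],
    [0,0,3],
    [0,0,0]
  ],
  "yaw": [0,0,0]
}}

```text
clock: 43.6
tool_pos: [0.425, -0.3747, 0.086]
tool_rot: [0.999, 0.033, -0.0, -0.0]
wrist_force: [0.9, 0.2, -5.3]
grip_width: 0.0125
```

```bash
python3 chk.py 35
```

```text
43.65 [ 0.4249 -0.3749  0.0862] [-0.5312 -0.053  -4.7075] [-0.0442 -0.0294  0.0421] 0.012624896248249551
lid 0.0706 (array([ 0.4231, -0.3758]), 191, np.float64(0.000946709594204509))
lid 0.0716 (array([ 0.4228, -0.3764]), 191, np.float64(0.0009691887025321672))
lid 0.0726 (array([ 0.4225, -0.3769]), 190, np.float64(0.0009450349039063585))
lid under (array([ 0.4241, -0.3741]), 192, np.float64(0.0008143827188726722))
rim (array([ 0.4207, -0.3735]), 68, np.float64(0.0008317333699311147)) (array([ 0.4223, -0.3733]), 67, np.float64(0.0008952794946146814))
```

Request:
{"name": "servo_tool", "arguments": {
  "xyz": [
    [-1,0,1],
    [0,0,2],
    [0,0,0]
  ],
  "yaw": [0,0,0]
}}

```text
clock: 43.95
tool_pos: [0.4237, -0.3749, 0.083]
tool_rot: [0.999, 0.033, -0.0, -0.0]
wrist_force: [-0.7, 0.1, -3.9]
grip_width: 0.0128
```

Request:
{"name": "servo_tool", "arguments": {
  "xyz": [
    [0,0,2],
    [0,0,0]
  ],
  "yaw": [0,0]
}}

```text
clock: 44.15
tool_pos: [0.4238, -0.3749, 0.081]
tool_rot: [0.999, 0.033, -0.0, -0.0]
wrist_force: [0.7, -0.2, -4.1]
grip_width: 0.0124
```

Request:
{"name": "servo_tool", "arguments": {
  "xyz": [
    [0,0,1],
    [0,0,1],
    [0,0,0]
  ],
  "yaw": [0,0,0]
}}

```text
clock: 44.45
tool_pos: [0.4238, -0.375, 0.0791]
tool_rot: [0.999, 0.033, -0.0, -0.0]
wrist_force: [-0.1, -0.2, -3.7]
grip_width: 0.0123
```

Request:
{"name": "servo_tool", "arguments": {
  "xyz": [
    [0,0,1],
    [0,0,0]
  ],
  "yaw": [0,0]
}}

```text
clock: 44.65
tool_pos: [0.424, -0.3751, 0.0787]
tool_rot: [0.999, 0.033, 0.0, -0.0]
wrist_force: [-1.7, 1.8, 2.2]
grip_width: 0.0124
```

```bash
python3 chk.py 36
```

```text
44.7 [ 0.4239 -0.3752  0.0787] [-0.3801  1.841   2.4908] [0.4051 0.2116 0.0433] 0.012370946798300529
lid 0.0631 (array([ 0.4222, -0.376 ]), 193, np.float64(0.0008625503935302814))
lid 0.0641 (array([ 0.4219, -0.3765]), 193, np.float64(0.0007988356304447913))
lid 0.0651 (array([ 0.4216, -0.3771]), 192, np.float64(0.0007696863154787333))
lid under (array([ 0.4231, -0.3743]), 194, np.float64(0.0009113804176028146))
rim (array([ 0.4192, -0.3792]), 59, np.float64(0.0008132089451349939)) (array([ 0.4227, -0.3735]), 65, np.float64(0.0009374349358141354))
```

View pics/cs36.png

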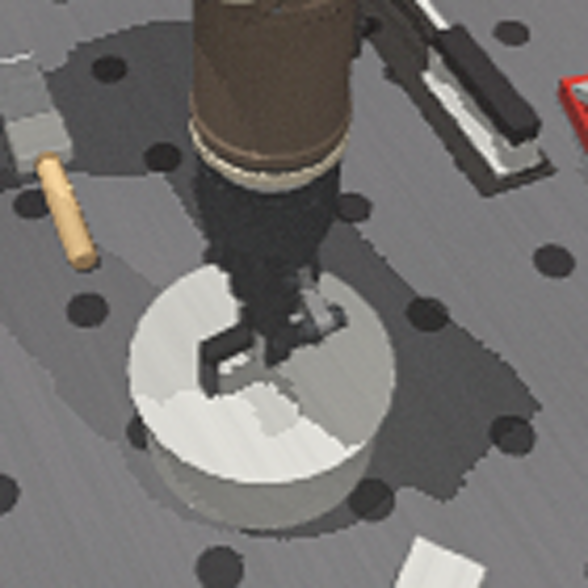

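Request:
{"name": "servo_tool", "arguments": {
  "xyz": [
    [0,0,0],
    [0,0,0],
    [0,0,0],
    [0,0,0]
  ],
  "yaw": [0,0,0,0],
  "claw": -0.2
}}

```text
clock: 45.1
tool_pos: [0.424, -0.3752, 0.0783]
tool_rot: [0.999, 0.033, 0.0, 0.0]
wrist_force: [0.2, 0.3, 0.0]
grip_width: 0.0514
```

Request:
{"name": "servo_tool", "arguments": {
  "xyz": [
    [0,0,-10],
    [0,0,-25],
    [0,0,-35],
    [0,0,-40],
    [0,0,-20]
  ],
  "yaw": [0,0,0,0,0]
}}

```text
clock: 45.6
tool_pos: [0.4241, -0.3764, 0.212]
tool_rot: [0.999, 0.032, 0.001, 0.001]
wrist_force: [0.8, -0.7, 0.0]
grip_width: 0.0512
```

Request:
{"name": "servo_tool", "arguments": {
  "xyz": [
    [0,-40,-5],
    [0,-45,0],
    [0,-45,0],
    [0,-45,0],
    [0,-45,0]
  ],
  "yaw": [0,0,0,0,0]
}}

```text
clock: 46.1
tool_pos: [0.4095, -0.1588, 0.2136]
tool_rot: [0.999, 0.033, 0.0, -0.0]
wrist_force: [0.5, 0.3, 0.8]
grip_width: 0.0511
```

Request:
{"name": "servo_tool", "arguments": {
  "xyz": [
    [0,-45,0],
    [0,-45,0],
    [0,-45,0],
    [0,-40,0],
    [0,0,0]
  ],
  "yaw": [0,0,0,0,0]
}}

```text
clock: 46.6
tool_pos: [0.4001, -0.0034, 0.2146]
tool_rot: [0.999, 0.036, -0.0, -0.002]
wrist_force: [0.0, 0.0, 0.1]
grip_width: 0.0513
```

```bash
python3 - <<'E'
from h import *
from cf import fitc
p,d=snap('side','s40'); crop(p,(230,230,370,350),5.5,'cs40')
p2,d2=snap('top','t40')
for c,f in (("side","s40"),("top","t40")):
    print(c,fitc(c,cv2.imread(f"pics/{f}.png"),.064,.079,(.424,-.377)))
C=cloud("top",d2).reshape(-1,3); r=np.hypot(C[:,0]-.4248,C[:,1]+.3777); P=C[(r<.072)&(C[:,2]>.05)&(C[:,2]<.075)]
A=np.c_[P[:,:2]-P[:,:2].mean(0),np.ones(len(P))]; s=np.linalg.lstsq(A,P[:,2],rcond=None)[0]; print("lid top plane",len(P),s)
C=cloud("side",d).reshape(-1,3); r=np.hypot(C[:,0]-.422,C[:,1]+.3765); P=C[(r<.072)&(C[:,2]>.05)&(C[:,2]<.075)]
A=np.c_[P[:,:2]-P[:,:2].mean(0),np.ones(len(P))]; s=np.linalg.lstsq(A,P[:,2],rcond=None)[0]; print("side plane",len(P),s)
for t in ["hook_grip","wire_brush","magnet_square","tube_offcut"]:
    for x in arm.trace(t,"top")[:1]:
        m=x["region"]; print(t,round(x["score"],2),np.round(x["bbox"]),np.median(cloud("top",d2)[m],0))
E
```

```text
side (array([ 0.4219, -0.3766]), 217, np.float64(0.0008157655398861874))
top (array([ 0.425 , -0.3777]), 179, np.float64(0.0010280285725434157))
lid top plane 1403 [0.0014 0.0066 0.064 ]
side plane 1984 [-0.0012  0.0002  0.0625]
hook_grip 0.92 [256. 160. 356. 171.] [ 0.6823 -0.198   0.0495]
wire_brush 0.63 [297. 252. 337. 265.] [ 0.3791 -0.1266  0.0185]
magnet_square 0.57 [332. 140. 371. 155.] [ 0.7474 -0.2797  0.0335]
```

View pics/cs40.png

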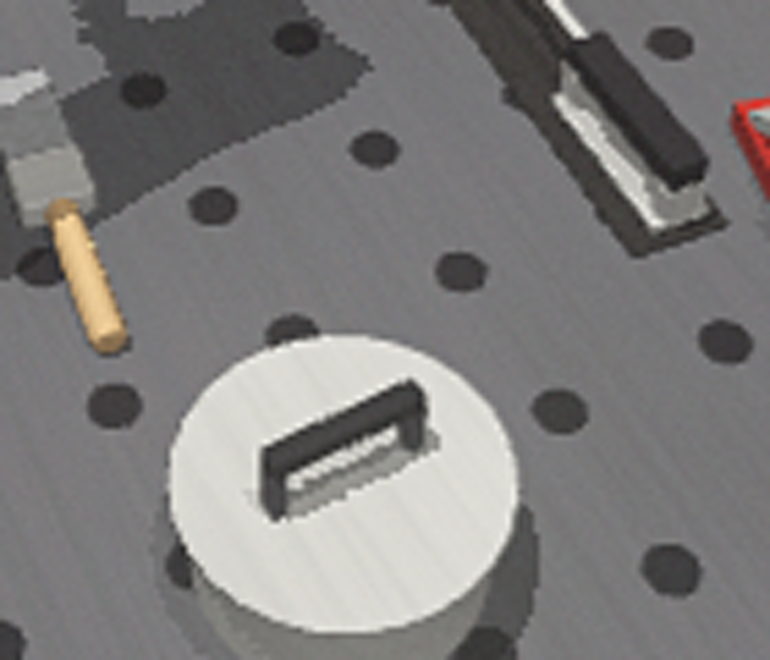

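View pics/t40.png

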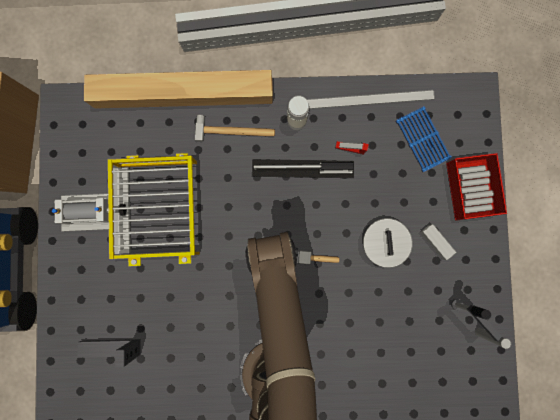

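Lid top plane is at 0.064 m (tilt under 0.007 rad), concentric with the rim. The hook is upright on the mat and the bystanders are in place, so I'm handing in.

```bash
python3 -c "
from h import *
print(arm.job_done()); print(arm.observe()['clock'])"
```

```text
the job is handed in; nothing more can be done
None
the job is handed in; nothing more can be done
```

The job is handed in at about 47 s of the 210 s allowed; no verdict was reported. All three plates were drawn out with the hook and laid in the tub, and the hook and lid are in their places.

- **Plates:** Each was pulled to about 90 mm in front of the guard mouth (50 mm was required). One was knocked about 2 cm aside along the way, so I measured it again before picking it up. They lie flat in a stack of three in the tub; my last look at them was just before the lid went on.
- **Lid:** The disc top measured 64.0 mm high from the top camera and 62.5 mm from the side camera, against the expected 64 mm. It is level to within 0.007 rad and centred on the rim to within about 1 mm in each camera. The two cameras disagree by about 3 mm on its absolute position, which fits their calibration error.
- **Hook:** It stands upright on the mat with the grip about 3 mm from its place.
- **Bystanders:** The brush, the magnetic square and the tube offcut look unmoved in the last picture. The network did not report the tube in that check, and the arm hid part of the brush, so I judged those two by eye.

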